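# Dress and switch on the candle light plinth

### The arm

A 6-joint arm with a two-finger parallel gripper is mounted at the origin on a cart in front of the work surface, level with it; the furniture and walls round the work are solid. World frame = base frame: x ahead of the robot, y to its left, z up, the work surface at z = 0. Lengths are in m, angles in degrees, forces in N, time in s.
With the tool pointing down it reaches from about 0.275 to 0.725 m from the base axis. Payload 5.6 kg.
Tool frame: the origin (TCP) lies at the very end of the fingers, on their centre line; the grasp point (between the pads) lies grip_depth behind it (grip_depth is the distance from the TCP to the grasp point, in m); z points along the fingers, y is the line along which they close (so a half turn about z gives the same grasp; the last joint's range is limited). The gripper opens to 85 mm and grips with 20 to 120 N. Pads are 22 mm wide; open, the fingers measure 114 mm over their backs; the gripper's body (76 mm by 85 mm) begins 54 mm behind the grasp point. The pads swing forward as they close: fully open they stand 13 mm farther back than shut.
Start: joints at [-49.87, 14.616, 6.199, 0, -81.583, -16.306], TCP at [0.222, -0.503, 0.211] pointing down, gripper open.
Joint ranges: [-168.99, 168.99], [-69.2, 112.95], [-62.41, 85.93], [-164.36, 98.24], [-168.68, -3.75], [-174.98, 174.98]. Speed limits (degrees/s): [147.25, 147.25, 180, 180, 180, 180].

### API

Orientations are given as a 3x3 rotation matrix whose columns are the frame's x, y, z axes.
In Python, from workcell import get_state, camera, calibration, sign_off, find_in, landmark_of, grip_depth gives the robot as it stands.
- The arm moves only by the tool move_arm, never from a script. Its argument "increments" is a list of rows, each an object with "translation": the shift along the world's x, y, z in units of 40 mm (1.0 is 40 mm), a list of three; "turn": the turn about the world's z in units of 5 degrees (1.0 is 5 degrees). In form: [{"translation": [x, y, z], "turn": turn}, ...]. A call has 1 to 5 rows; each row is the pose to reach, as a shift and turn from the pose commanded when the call began; what a row does not reach only later rows make up. A row lasts 1/12 s, in which the tool goes at most 41.7 mm and 7.16 degrees, less where a joint would pass 70% of its speed; a pose out of reach is approached as far as the arm can. A call with a gripper value outside its range is refused whole. "jaw" is the opening, from 0 (shut) to 1 (fully open), set as the call begins (left out, the last holds). The fingers move at their own pace and stop on an object; "squeeze" is the grip in N (left out, the last holds). Time passes only in rows, so rows that repeat a pose let the fingers close. It gives the time, the measured TCP pose, the force, the opening and the grip force at its end, in the units of the state.
- get_state(): the state, without advancing time (a new reading comes with each control period).
- camera(name): name is "scene" or "top"; returns the picture (384x512x3 uint8, red, green, blue); there is no depth.
- calibration(name): a dict with "fx", "fy", "cx", "cy" (pixels), "k1" (the pictures are not rectified: a ray, as slopes to the right and down, at radius r is drawn at 1 + k1 r^2 times it, then the intrinsics apply), "position" and "rotation" of the camera in the world. Camera axes: x right, y down, z forward; pixel columns grow to the right and rows downward; lengths in m; the calibration is good to about 2 mm. A picture is of the moment at which its call begins. calibration takes no time and is no camera call.
- sign_off(): hands the job in; it is judged then, once.
Trained networks look in the newest picture that a camera, given by its name, has taken for a name from the list of things; names that differ only in an ending like _2 or _b are one class to them, and where a whole thing is asked for, a point or a joint stands for the part that bears it (a point fixed in the world has none). Each returns a list of dicts, best first, with "confidence" (0 to 1); they miss things now and then, are a little off and sometimes report something else, mostly with a low value. They report only what shows in the picture. A call takes as long as a camera call.
- find_in(camera, query): "bbox" ([left, top, right, bottom] in pixels, round what is visible of it).
- landmark_of(camera, query): "xy" ([column, row] in pixels: a listed point, or the origin of a listed thing).
The state is a dict: "t": time; "joint_positions": joint angles; "dq": joint speeds; "joint_torque": joint torques, N m; "eef_pos": TCP position; "eef_rot": TCP orientation; "ft_force": force on the tool from outside, world axes, zero at the start; "ft_torque": the same for the moment, N m; "finger_gap": opening from 0.0 (shut) to 1.0 (fully open); "grasp_force": force on a finger pad.
Only numpy, scipy, OpenCV 4.12 (cv2) and the standard library are available. Lean on these libraries where they do the work, as an engineer would, in place of code of your own. Each camera call takes 0.05 s, during which the arm holds its last target. There are 200 camera calls.

### The job

Dress the light plinth with the painted candles that stand loose at the left of the front counter (three or four): for each of them lift one acrylic coaster off the top of the pile, lay it flat on a light window of its own, and stand the candle upright on the middle of it. When every candle is up, turn the dial clockwise, click by click, until its pointer stands at the red dot, and let go. Leave the spare coasters on their round cork mat and do not push the stamp, ink pad or stick candle about.

Things in the scene. Friction and masses are not known exactly. Their poses are not given: they have to be found in the camera images.
- candle_0_mid (a point): centre (32 mm above its base) of a short white candle painted with red flowers, in a clear box: 53 x 53 x 64 mm, 85 g, upright; x and y axes square to the box sides, z up. Grip the box sides. A fixed blue tape dispenser, 83 mm high, stands on the robot's side of the candles (its far side at x = 0.45, from y = 0.22 to 0.38). None when this candle is absent (three or four are there)
- candle_1_mid (a point): centre (32 mm above its base) of a short white candle painted with pink flowers, in a clear box: 53 x 53 x 64 mm, 85 g, upright; x and y axes square to the box sides, z up. Grip the box sides. A fixed blue tape dispenser, 83 mm high, stands on the robot's side of the candles (its far side at x = 0.45, from y = 0.22 to 0.38). None when this candle is absent (three or four are there)
- candle_2_mid (a point): centre (32 mm above its base) of a short white candle painted with purple flowers, in a clear box: 53 x 53 x 64 mm, 85 g, upright; x and y axes square to the box sides, z up. Grip the box sides. A fixed blue tape dispenser, 83 mm high, stands on the robot's side of the candles (its far side at x = 0.45, from y = 0.22 to 0.38). None when this candle is absent (three or four are there)
- candle_3_mid (a point): centre (32 mm above its base) of a short white candle painted with orange flowers, in a clear box: 53 x 53 x 64 mm, 85 g, upright; x and y axes square to the box sides, z up. Grip the box sides. A fixed blue tape dispenser, 83 mm high, stands on the robot's side of the candles (its far side at x = 0.45, from y = 0.22 to 0.38). None when this candle is absent (three or four are there)
- coaster_0_mid (a point): centre (7 mm above its underside) of a flat square green acrylic coaster with a white square on top, 62 x 62 x 14 mm, 60 g; x and y axes square to its sides, z up. Either face may be up. Five are piled, one on another, on the cork mat
- coaster_1_mid (a point): centre (7 mm above its underside) of a flat square green acrylic coaster with a white square on top, 62 x 62 x 14 mm, 60 g; x and y axes square to its sides, z up. Either face may be up. Five are piled, one on another, on the cork mat
- coaster_2_mid (a point): centre (7 mm above its underside) of a flat square green acrylic coaster with a white square on top, 62 x 62 x 14 mm, 60 g; x and y axes square to its sides, z up. Either face may be up. Five are piled, one on another, on the cork mat
- coaster_3_mid (a point): centre (7 mm above its underside) of a flat square green acrylic coaster with a white square on top, 62 x 62 x 14 mm, 60 g; x and y axes square to its sides, z up. Either face may be up. Five are piled, one on another, on the cork mat
- coaster_4_mid (a point): centre (7 mm above its underside) of a flat square green acrylic coaster with a white square on top, 62 x 62 x 14 mm, 60 g; x and y axes square to its sides, z up. Either face may be up. Five are piled, one on another, on the cork mat
- window_0 (a point): centre of one of the four round pale-yellow light windows (54 mm across, in a 2 x 2 pattern 95 mm by 90 mm) on top of the fixed dark wooden deck of the light plinth; the deck's top is flat, 20 mm above the counter; the point lies on it; x, y axes square to the plinth, z up. The deck reaches 47 mm or more beyond the window centres; window_2 and window_3 are next to the grey control box, whose side stands 65 mm from their centres
- window_1 (a point): centre of one of the four round pale-yellow light windows (54 mm across, in a 2 x 2 pattern 95 mm by 90 mm) on top of the fixed dark wooden deck of the light plinth; the deck's top is flat, 20 mm above the counter; the point lies on it; x, y axes square to the plinth, z up. The deck reaches 47 mm or more beyond the window centres; window_2 and window_3 are next to the grey control box, whose side stands 65 mm from their centres
- window_2 (a point): centre of one of the four round pale-yellow light windows (54 mm across, in a 2 x 2 pattern 95 mm by 90 mm) on top of the fixed dark wooden deck of the light plinth; the deck's top is flat, 20 mm above the counter; the point lies on it; x, y axes square to the plinth, z up. The deck reaches 47 mm or more beyond the window centres; window_2 and window_3 are next to the grey control box, whose side stands 65 mm from their centres
- window_3 (a point): centre of one of the four round pale-yellow light windows (54 mm across, in a 2 x 2 pattern 95 mm by 90 mm) on top of the fixed dark wooden deck of the light plinth; the deck's top is flat, 20 mm above the counter; the point lies on it; x, y axes square to the plinth, z up. The deck reaches 47 mm or more beyond the window centres; window_2 and window_3 are next to the grey control box, whose side stands 65 mm from their centres
- mat_top (a point): centre of the top of the fixed round cork mat (110 mm across, 4 mm thick) that carries the coaster pile; a fixed bell (57 mm high) and, beyond it to the right, an open display case (lid up to 200 mm high, y below -0.44) stand near it
- dial (a joint): the black dial on top of the grey control box (50 mm high) at the plinth's right end; 0 as found (off), grows clockwise seen from above, clicks every 0.5236 rad (30 degrees) from 0 to 2.618 (five clicks), and settles by itself into the nearest click when let go; about 0.05 N m to turn from click to click
- dial_grip (a point): point on the dial's vertical axis half-way up its grip bar, 69 mm above the counter: the bar is 46 mm long, 13 mm wide and 22 mm high (top at 80 mm) and stands on a 54 mm round skirt 7 mm high; x axis along the bar towards the white pointer line, z up
- dial_tip (a point): point 40 mm out from the dial's axis in the direction in which the pointer points, at the level of the box top; it turns with the dial and passes over the coloured dots
- dot_red: the red sticker dot (10 mm across, 1.5 mm thick, fixed) on the control box, 40 mm from the dial's axis; a red, a blue, a yellow and a green dot lie at the second to fifth clicks, and which colour is at which click varies
- stamp_mid (a point): bystander: wooden hand stamp 26 x 45 x 67 mm, upright; centre
- ink_pad_mid (a point): bystander: ink pad tin 58 x 85 x 15 mm; centre
- stick_candle_mid (a point): bystander: painted stick candle lying down, 157 x 17 mm; centre

How it is judged (in metres and radians):
On the way, in this order (a step that is already met when the one before it is completed fails the run):
1. every candle stands upright on a coaster on a light window (angle between each of candle_0_mid, candle_1_mid, candle_2_mid, candle_3_mid's own z axis and vertical below 0.08 rad and (horizontal distance between candle_0_mid and coaster_0_mid below 0.015 m or horizontal distance between candle_0_mid and coaster_1_mid below 0.015 m or horizontal distance between candle_0_mid and coaster_2_mid below 0.015 m or horizontal distance between candle_0_mid and coaster_3_mid below 0.015 m or horizontal distance between candle_0_mid and coaster_4_mid below 0.015 m) and ((horizontal distance between candle_0_mid and window_0 below 0.022 m and z of candle_0_mid in the frame of window_0 between 0.041 and 0.051 m) or (horizontal distance between candle_0_mid and window_1 below 0.022 m and z of candle_0_mid in the frame of window_1 between 0.041 and 0.051 m) or (horizontal distance between candle_0_mid and window_2 below 0.022 m and z of candle_0_mid in the frame of window_2 between 0.041 and 0.051 m) or (horizontal distance between candle_0_mid and window_3 below 0.022 m and z of candle_0_mid in the frame of window_3 between 0.041 and 0.051 m)) and (horizontal distance between candle_1_mid and coaster_0_mid below 0.015 m or horizontal distance between candle_1_mid and coaster_1_mid below 0.015 m or horizontal distance between candle_1_mid and coaster_2_mid below 0.015 m or horizontal distance between candle_1_mid and coaster_3_mid below 0.015 m or horizontal distance between candle_1_mid and coaster_4_mid below 0.015 m) and ((horizontal distance between candle_1_mid and window_0 below 0.022 m and z of candle_1_mid in the frame of window_0 between 0.041 and 0.051 m) or (horizontal distance between candle_1_mid and window_1 below 0.022 m and z of candle_1_mid in the frame of window_1 between 0.041 and 0.051 m) or (horizontal distance between candle_1_mid and window_2 below 0.022 m and z of candle_1_mid in the frame of window_2 between 0.041 and 0.051 m) or (horizontal distance between candle_1_mid and window_3 below 0.022 m and z of candle_1_mid in the frame of window_3 between 0.041 and 0.051 m)) and (horizontal distance between candle_2_mid and coaster_0_mid below 0.015 m or horizontal distance between candle_2_mid and coaster_1_mid below 0.015 m or horizontal distance between candle_2_mid and coaster_2_mid below 0.015 m or horizontal distance between candle_2_mid and coaster_3_mid below 0.015 m or horizontal distance between candle_2_mid and coaster_4_mid below 0.015 m) and ((horizontal distance between candle_2_mid and window_0 below 0.022 m and z of candle_2_mid in the frame of window_0 between 0.041 and 0.051 m) or (horizontal distance between candle_2_mid and window_1 below 0.022 m and z of candle_2_mid in the frame of window_1 between 0.041 and 0.051 m) or (horizontal distance between candle_2_mid and window_2 below 0.022 m and z of candle_2_mid in the frame of window_2 between 0.041 and 0.051 m) or (horizontal distance between candle_2_mid and window_3 below 0.022 m and z of candle_2_mid in the frame of window_3 between 0.041 and 0.051 m)) and (horizontal distance between candle_3_mid and coaster_0_mid below 0.015 m or horizontal distance between candle_3_mid and coaster_1_mid below 0.015 m or horizontal distance between candle_3_mid and coaster_2_mid below 0.015 m or horizontal distance between candle_3_mid and coaster_3_mid below 0.015 m or horizontal distance between candle_3_mid and coaster_4_mid below 0.015 m) and ((horizontal distance between candle_3_mid and window_0 below 0.022 m and z of candle_3_mid in the frame of window_0 between 0.041 and 0.051 m) or (horizontal distance between candle_3_mid and window_1 below 0.022 m and z of candle_3_mid in the frame of window_1 between 0.041 and 0.051 m) or (horizontal distance between candle_3_mid and window_2 below 0.022 m and z of candle_3_mid in the frame of window_2 between 0.041 and 0.051 m) or (horizontal distance between candle_3_mid and window_3 below 0.022 m and z of candle_3_mid in the frame of window_3 between 0.041 and 0.051 m))), for 0.3 s.
2. then the dial's pointer stands at the red dot (horizontal distance between dial_tip and dot_red below 0.007 m and velocity of joint dial between -0.1 and 0.1 rad/s), for 0.3 s.
At the end, for the whole second after the job is handed in: Each candle is upright (0.08 rad) on a coaster (within 15 mm) that lies on the deck, and within 22 mm of a window; every other coaster is on the mat (within 50 mm); the pointer is within 7 mm of the red dot; all at rest (all of step 1 and all of step 2 and (horizontal distance between coaster_0_mid and mat_top below 0.05 m or horizontal distance between coaster_0_mid and candle_0_mid below 0.015 m or horizontal distance between coaster_0_mid and candle_1_mid below 0.015 m or horizontal distance between coaster_0_mid and candle_2_mid below 0.015 m or horizontal distance between coaster_0_mid and candle_3_mid below 0.015 m) and (horizontal distance between coaster_1_mid and mat_top below 0.05 m or horizontal distance between coaster_1_mid and candle_0_mid below 0.015 m or horizontal distance between coaster_1_mid and candle_1_mid below 0.015 m or horizontal distance between coaster_1_mid and candle_2_mid below 0.015 m or horizontal distance between coaster_1_mid and candle_3_mid below 0.015 m) and (horizontal distance between coaster_2_mid and mat_top below 0.05 m or horizontal distance between coaster_2_mid and candle_0_mid below 0.015 m or horizontal distance between coaster_2_mid and candle_1_mid below 0.015 m or horizontal distance between coaster_2_mid and candle_2_mid below 0.015 m or horizontal distance between coaster_2_mid and candle_3_mid below 0.015 m) and (horizontal distance between coaster_3_mid and mat_top below 0.05 m or horizontal distance between coaster_3_mid and candle_0_mid below 0.015 m or horizontal distance between coaster_3_mid and candle_1_mid below 0.015 m or horizontal distance between coaster_3_mid and candle_2_mid below 0.015 m or horizontal distance between coaster_3_mid and candle_3_mid below 0.015 m) and (horizontal distance between coaster_4_mid and mat_top below 0.05 m or horizontal distance between coaster_4_mid and candle_0_mid below 0.015 m or horizontal distance between coaster_4_mid and candle_1_mid below 0.015 m or horizontal distance between coaster_4_mid and candle_2_mid below 0.015 m or horizontal distance between coaster_4_mid and candle_3_mid below 0.015 m) and linear speed of each of candle_0, candle_1, candle_2, candle_3 below 0.02 m/s); the robot touches nothing.
It fails at once if the stamp, ink pad or stick candle is pushed more than 4 cm from its place or knocked over (distance of any of stamp_mid, ink_pad_mid, stick_candle_mid from where it was at the start of the episode above 0.04 m or angle between stamp_mid's own z axis and vertical above 0.6 rad).
Of candle_0, candle_1, candle_2, candle_3 only 3 to 4 are there at a start; the rules pass over those that are not, and their reading is None.
At some moment in a run one of coaster_0 may be knocked a few centimetres aside while the robot is not near it.
Once in a run the grip may slacken for a moment while it holds something.
It also fails if it takes over 210 s, if anything falls off the work surface, if the arm or the gripper's body presses on something with over 40 N, if the wrist force passes 120 N, or if a joint passes its speed limit or range.

## Working session

There is one attempt and no reset: what is moved stays moved. The work goes in short steps, Python scripts to look and compute and a tool call to move; the robot and the scene stay as the last step left them, time stands still between calls to the robot, and variables do not carry over. Pictures are saved under pics/ and viewed, at most 14 in all, crops included, and the job is handed in when it is done.

Besides the shell and the picture viewer there is one more tool, called after "Emit:" as name(argument=value, ...) on one line, values as JSON. move_arm: Moves the arm, as the interface text tells. Its arguments: {"type":"object","properties":{"increments":{"type":"array","items":{"type":"object","properties":{"translation":{"type":"array","items":{"type":"number"}},"turn":{"type":"number"}}}},"jaw":{"type":"number"},"squeeze":{"type":"number"}},"required":["increments"]}

```bash
ls; mkdir -p pics; cat > h.py <<'E'
import numpy as np, cv2
from workcell import *
def ray(cam,px):
    c=calibration(cam); d=np.array([(px[0]-c['cx'])/c['fx'],(px[1]-c['cy'])/c['fy']])
    u=d.copy()
    for _ in range(20): u=d/(1+c['k1']*(u@u))
    return np.array(c['position']),np.array(c['rotation'])@np.array([u[0],u[1],1])
def at_z(cam,px,z):
    p,r=ray(cam,px); return p+r*(z-p[2])/r[2]
def proj(cam,P):
    c=calibration(cam); q=np.array(c['rotation']).T@(np.array(P)-c['position']); u=q[:2]/q[2]; u=u*(1+c['k1']*(u@u))
    return np.array([u[0]*c['fx']+c['cx'],u[1]*c['fy']+c['cy']])
def snap(cam,name=None,box=None,s=1):
    im=camera(cam)
    if name:
        o=im if box is None else im[box[1]:box[3],box[0]:box[2]]
        cv2.imwrite(f'pics/{name}.png',cv2.resize(o[:,:,::-1],None,fx=s,fy=s,interpolation=cv2.INTER_CUBIC))
    return im
E
python3 - <<'E'
from h import *
for c in('scene','top'):
    snap(c,c+'0',None,1.5); k=calibration(c); print(c,np.round(k['position'],3),np.round(k['rotation'],2).tolist(),k['fx'])
print(grip_depth)
Z={'candle_0_mid':.032,'candle_1_mid':.032,'candle_2_mid':.032,'candle_3_mid':.032,'coaster_0_mid':.067,'window_0':.02,'mat_top':.004,'dial_grip':.069,'dial_tip':.05,'dot_red':.051}
for c in('top','scene'):
  for n,z in Z.items():
    for d in landmark_of(c,n)[:6]:
        if d['confidence']>.15: print(c,n,round(d['confidence'],2),np.round(d['xy'],0),np.round(at_z(c,d['xy'],z)[:2],3))
s=get_state();print(s['t'],s['eef_pos'],np.round(s['eef_rot'],2).tolist())
E
```

```text
pics
scene [-0.045  0.478  0.873] [[-0.64, -0.56, 0.53], [-0.77, 0.48, -0.42], [-0.01, -0.67, -0.74]] 408.1361134045126
top [0.259 0.03  1.3  ] [[0.02, -0.98, 0.18], [-1.0, -0.02, 0.01], [-0.01, -0.18, -0.98]] 470.4152581792648
0.0187
top candle_0_mid 0.68 [141. 180.] [0.52  0.356]
top candle_1_mid 0.6 [187. 137.] [0.647 0.232]
top candle_2_mid 0.72 [184. 187.] [0.501 0.232]
top candle_3_mid 0.84 [143. 147.] [0.614 0.357]
top coaster_0_mid 0.27 [268. 201.] [0.46  0.003]
top window_0 0.95 [237. 203.] [0.46  0.086]
top window_0 0.86 [236. 168.] [0.56  0.092]
top window_0 0.58 [266. 203.] [0.462 0.006]
top mat_top 0.94 [363. 188.] [ 0.511 -0.269]
top mat_top 0.74 [294. 170.] [ 0.561 -0.071]
top dial_grip 0.83 [310. 172.] [ 0.54 -0.11]
top dial_tip 0.64 [294. 175.] [ 0.537 -0.068]
scene candle_0_mid 0.87 [152. 272.] [0.517 0.34 ]
scene candle_0_mid 0.28 [332. 159.] [ 0.512 -0.277]
scene candle_1_mid 0.92 [164. 214.] [0.652 0.223]
scene candle_2_mid 0.89 [194. 246.] [0.515 0.221]
scene candle_3_mid 0.61 [125. 245.] [0.629 0.353]
scene coaster_0_mid 0.5 [327. 166.] [ 0.476 -0.215]
scene window_0 0.91 [250. 234.] [0.46  0.084]
scene window_0 0.79 [244. 196.] [0.573 0.013]
scene window_0 0.73 [223. 214.] [0.559 0.097]
scene window_0 0.7 [274. 215.] [ 0.466 -0.007]
scene window_0 0.18 [330. 157.] [ 0.53  -0.293]
scene mat_top 0.74 [330. 167.] [ 0.51  -0.275]
scene dial_grip 0.74 [287. 173.] [ 0.53  -0.108]
scene dial_grip 0.52 [234. 271.] [0.373 0.2  ]
scene dial_grip 0.31 [128. 248.] [0.586 0.356]
scene dial_tip 0.73 [192. 249.] [0.498 0.234]
scene dial_tip 0.52 [276. 181.] [ 0.541 -0.077]
1.1 [ 0.22218951 -0.50312929  0.21069099] [[-0.91, -0.4, -0.0], [-0.4, 0.91, -0.0], [0.0, -0.0, -1.0]]
```

View pics/top0.png

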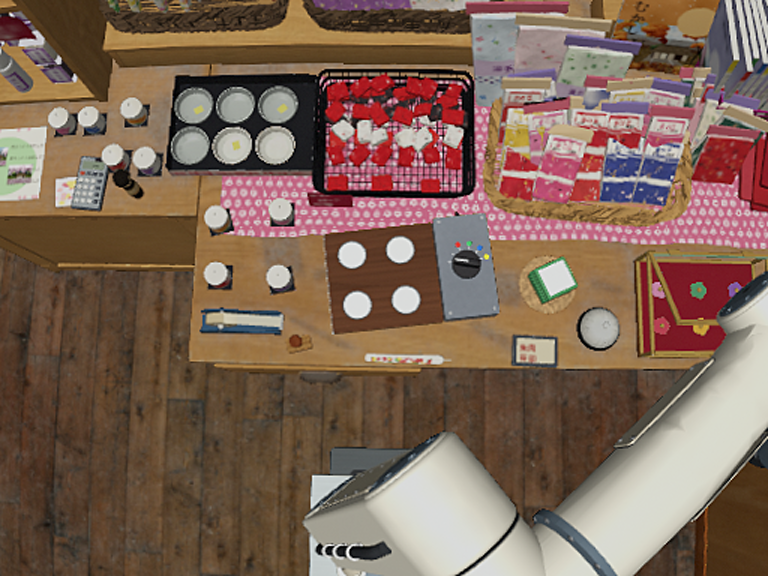

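View pics/scene0.png

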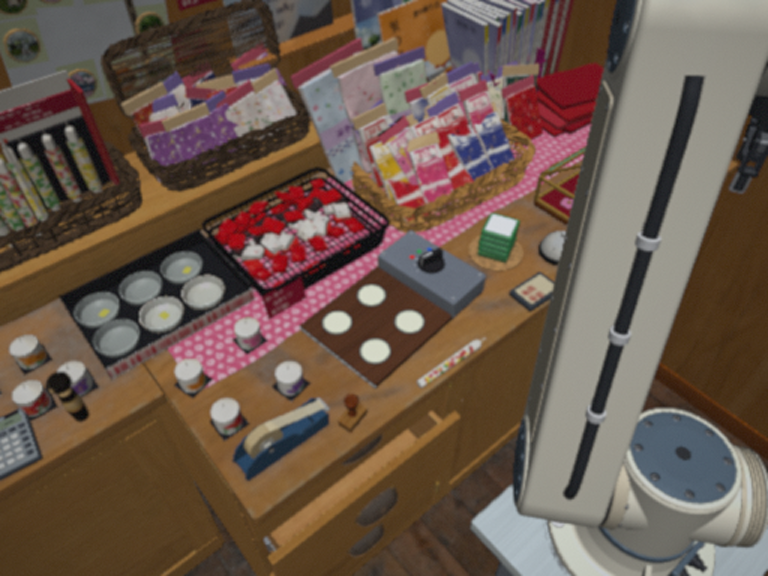

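The top picture shows four candles (around display px (218,218), (281,211), (218,275), (280,278)). It also shows the plinth windows at (350,254), (400,249), (357,305), (405,299), the dial at (467,263) and the pile at (552,280). I'll measure these precisely and enlarge the dial and the candles.

```bash
cat > m.py <<'E'
from h import *
def blobs(im,roi,lo,amin=60):
    m=(im.min(2)>lo).astype(np.uint8); k=np.zeros_like(m); k[roi[1]:roi[3],roi[0]:roi[2]]=1; m*=k
    n,l,st,ce=cv2.connectedComponentsWithStats(m)
    out=[]
    for i in range(1,n):
        if st[i,4]>=amin:
            r=cv2.minAreaRect(np.argwhere(l==i)[:,::-1].astype(np.float32)); out.append((ce[i],st[i,4],r))
    return out
E
python3 - <<'E'
from m import *
im=snap('top')
cv2.imwrite('pics/cr1.png',np.vstack([cv2.resize(im[125:205,120:220,::-1],(700,560),interpolation=cv2.INTER_CUBIC)]))
a=cv2.resize(im[140:205,285:400,::-1],(800,452),interpolation=cv2.INTER_CUBIC);cv2.imwrite('pics/cr2.png',a)
for c,roi,z in(('win',(215,150,290,225),.02),('coast',(340,160,400,215),.074),('cand',(130,125,205,200),.06)):
    for ce,a,r in blobs(im,roi,170,30):
        P=at_z('top',ce,z); print(c,np.round(ce,1),a,np.round(P[:2],4),'rect',np.round(r[1],1),round(r[2],1))
        if c=='coast':
            b=[at_z('top',q,z)[:2] for q in cv2.boxPoints(r)]; print(np.round(b,3).tolist())
hsv=cv2.cvtColor(im,cv2.COLOR_RGB2HSV)
for y in range(158,176):
    for x in range(300,330):
        h,s,v=hsv[y,x]
        if s>110: print((x,y,int(h),int(s)),end=' ')
s=camera('scene')
for ce,a,r in blobs(s,(205,175,295,250),165,60): print('scene win',np.round(ce,1),a,np.round(at_z('scene',ce,.02)[:2],4))
E
```

```text
win [266.4 166. ] 240 [0.5672 0.0065] rect [16.3 16.3] 45.0
win [234.3 169.6] 240 [0.5555 0.0961] rect [17.  16.3] 45.0
win [270.3 199.5] 251 [ 0.4726 -0.0053] rect [17. 17.] 45.0
win [237.8 203. ] 248 [0.4613 0.0841] rect [16. 17.] 90.0
coast [370.8 184.7] 335 [ 0.5079 -0.2736] rect [18.8 17.9] 63.4
[[0.52, -0.241], [0.543, -0.285], [0.497, -0.307], [0.474, -0.262]]
cand [185.9 138.6] 184 [0.6322 0.23  ] rect [14. 16.] 90.0
cand [143.4 144.1] 165 [0.6157 0.3485] rect [13.4 14.1] 45.0
cand [143.3 181.8] 177 [0.5089 0.3415] rect [14. 14.] 90.0
cand [185.1 183.9] 182 [0.5047 0.2261] rect [14. 14.] 90.0
(327, 160, 16, 154) (328, 160, 16, 143) (329, 160, 16, 141) (304, 161, 179, 113) (305, 161, 1, 145) (311, 161, 69, 127) (312, 161, 69, 168) (313, 161, 68, 175) (314, 161, 70, 120) (327, 161, 17, 165) (328, 161, 16, 152) (329, 161, 17, 151) (304, 162, 1, 203) (305, 162, 1, 222) (306, 162, 0, 157) (311, 162, 68, 143) (312, 162, 69, 163) (313, 162, 69, 170) (314, 162, 70, 111) (327, 162, 16, 162) (328, 162, 16, 151) (329, 162, 16, 142) (304, 163, 1, 190) (305, 163, 2, 219) (306, 163, 1, 191
[... 528 characters left out ...]
8) (328, 167, 16, 154) (329, 167, 17, 140) (328, 168, 17, 155) (329, 168, 16, 140) (323, 169, 26, 140) (324, 169, 28, 134) (328, 169, 16, 153) (329, 169, 16, 141) (323, 170, 30, 190) (324, 170, 30, 191) (325, 170, 30, 200) (328, 170, 16, 153) (329, 170, 16, 137) (323, 171, 30, 184) (324, 171, 30, 186) (325, 171, 30, 191) (328, 171, 15, 164) (329, 171, 16, 131) (323, 172, 29, 150) (324, 172, 30, 176) (325, 172, 30, 120) (328, 172, 15, 157) (329, 172, 16, 139) (329, 173, 16, 146) (329, 174, 16, 149) (329, 175, 16, 153) scene win [247.3 196.3] 158 [0.5675 0.0053]
scene win [224.2 214.3] 179 [0.5569 0.0948]
scene win [272.6 213.9] 181 [ 0.4731 -0.0065]
scene win [249.6 233.5] 206 [0.4621 0.0832]
```

View pics/cr1.png

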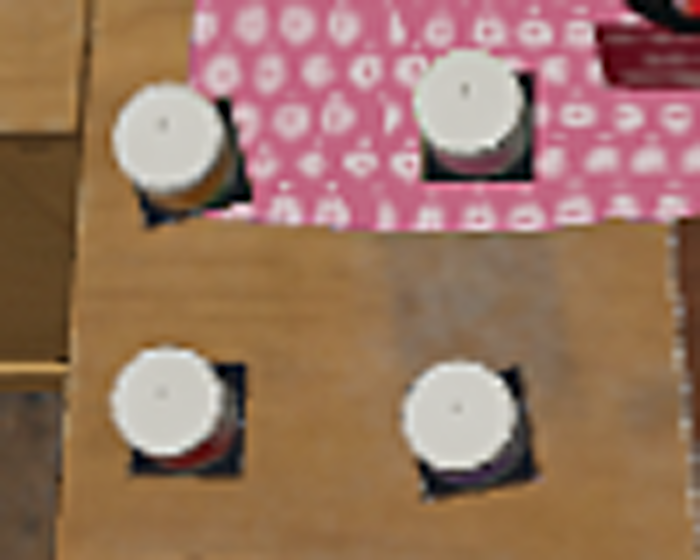

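View pics/cr2.png

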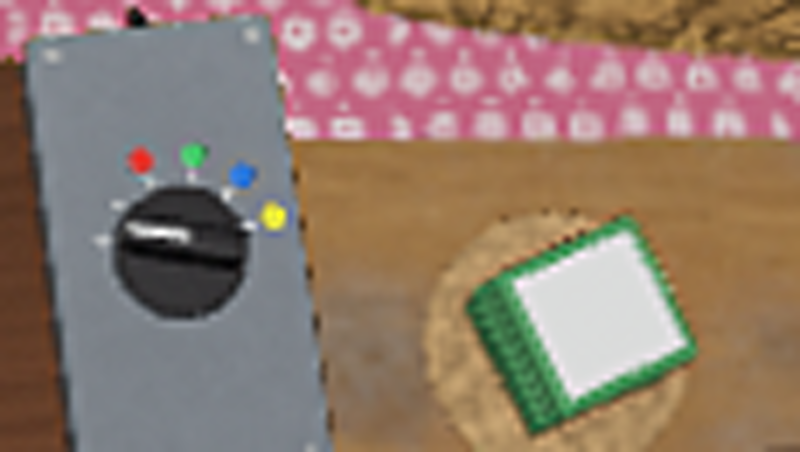

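The close-ups show the base corners of all four candles: red (187,420), purple (471,434), orange (188,163) and pink (478,126) in crop px. Yaws are about 0°, 12°, 15° and 0°. The second close-up has the red dot two clicks clockwise of the pointer, and the pile turned about 27°. I'll start moving to the pile now.

Emit:
move_arm(increments=[{"translation":[0.75,0.6,0],"turn":0},{"translation":[1.5,1.2,0],"turn":0},{"translation":[2.25,1.8,0],"turn":0},{"translation":[3,2.4,0],"turn":0.3},{"translation":[3.75,3,0],"turn":0.7}], jaw=1, squeeze=40)

```text
t: 1.62
eef_pos: [0.3733, -0.3819, 0.2109]
eef_rot: [[-0.888, -0.46, 0.0], [-0.46, 0.888, -0.0], [-0.0, -0.0, -1.0]]
ft_force: [0.8, -1.8, 0.4]
finger_gap: 1.003
grasp_force: 0.0
```

```bash
python3 - <<'E'
from h import *
for n,p,w in(('red',(187,420),0),('purple',(471,434),12),('orange',(188,163),15),('pink',(478,126),0)):
    q=(120+p[0]/7-.0,125+p[1]/7); print(n,np.round(at_z('top',q,0.0)[:2],4))
for n,p,z in(('red',(143.3,181.8),0),('purple',(185.1,183.9),0),('orange',(143.4,144.1),0),('pink',(185.9,138.6),0)):
    print(n,'disc z.05/.06/.064',[np.round(at_z('top',p,z)[:2],4).tolist() for z in(.045,.05,.06,.064)])
# scene disc
import m
im=camera('scene')
for ce,a,r in m.blobs(im,(100,200,215,300),165,40): print('scene',np.round(ce,1),a,[np.round(at_z('scene',ce,z)[:2],4).tolist() for z in(.045,.05,.06,.064)])
print([np.round(at_z('top',p,.08)[:2],4).tolist() for p in ((285+180/6.957,140+243/6.957),)], 'mark', [np.round(at_z('top',(285+x/6.957,140+y/6.957),.05)[:2],4).tolist() for x,y in((140,161),(193,155),(242,175),(273,216))])
print(get_state()['eef_pos'])
E
```

```text
red [0.5119 0.3462]
purple [0.5079 0.229 ]
orange [0.6203 0.3526]
pink [0.6371 0.2319]
red disc z.05/.06/.064 [[0.512, 0.3454], [0.511, 0.3441], [0.509, 0.3416], [0.5081, 0.3406]]
purple disc z.05/.06/.064 [[0.5078, 0.2285], [0.5068, 0.2277], [0.5048, 0.2261], [0.504, 0.2255]]
orange disc z.05/.06/.064 [[0.6199, 0.3522], [0.6185, 0.3509], [0.6156, 0.3483], [0.6145, 0.3473]]
pink disc z.05/.06/.064 [[0.6368, 0.2323], [0.6353, 0.2315], [0.6322, 0.2299], [0.631, 0.2292]]
scene [109.9 210.1] 182 [[0.7481, 0.3303], [0.7434, 0.3312], [0.7338, 0.333], [0.7299, 0.3337]]
scene [163.8 217.8] 139 [[0.6322, 0.2342], [0.6281, 0.2357], [0.6199, 0.2386], [0.6166, 0.2398]]
scene [124.8 245.7] 176 [[0.6174, 0.3547], [0.6134, 0.3554], [0.6054, 0.3569], [0.6022, 0.3575]]
scene [191.7 247.9] 173 [[0.505, 0.2317], [0.5017, 0.2332], [0.4951, 0.2362], [0.4924, 0.2374]]
scene [149.2 273.4] 200 [[0.509, 0.3483], [0.5056, 0.3491], [0.499, 0.3507], [0.4963, 0.3513]]
[[0.5305, -0.111]] mark [[0.5699, -0.0989], [0.5727, -0.1199], [0.565, -0.1392], [0.5487, -0.1513]]
[ 0.37790771 -0.37840636  0.21041457]
```

Emit:
move_arm(increments=[{"translation":[0.7,0.6,-0.2],"turn":0},{"translation":[1.4,1.15,-0.5],"turn":0},{"translation":[2.1,1.7,-0.8],"turn":0},{"translation":[2.75,2.2,-1.2],"turn":0},{"translation":[3.4,2.74,-1.5],"turn":0}])

```text
t: 2.08
eef_pos: [0.5091, -0.2722, 0.1497]
eef_rot: [[-0.888, -0.459, -0.0], [-0.459, 0.888, 0.0], [0.0, 0.0, -1.0]]
ft_force: [-0.2, -0.8, -0.2]
finger_gap: 0.999
grasp_force: 0.0
```

Emit:
move_arm(increments=[{"translation":[0,0,0],"turn":0},{"translation":[0,0,0],"turn":0},{"translation":[0,0,0],"turn":0},{"translation":[0,0,0],"turn":0}])

```text
t: 2.42
eef_pos: [0.5079, -0.2743, 0.1514]
eef_rot: [[-0.889, -0.458, 0.001], [-0.458, 0.889, -0.001], [-0.001, -0.001, -1.0]]
ft_force: [-0.2, -0.1, 0.1]
finger_gap: 0.998
grasp_force: 0.0
```

```bash
python3 - <<'E'
from h import *
snap('scene','s1',(270,110,400,210),6); s=get_state(); print(s['eef_pos'],s['joint_positions'],s['ft_force'])
E
```

```text
[ 0.50785222 -0.27436355  0.15147901] [-1.28560296e+01  1.89706964e+01  3.56476613e+00  1.36301965e-02
 -7.45209732e+01 -4.98893787e+01] [0.28720706 1.7104016  1.16376245]
```

View pics/s1.png

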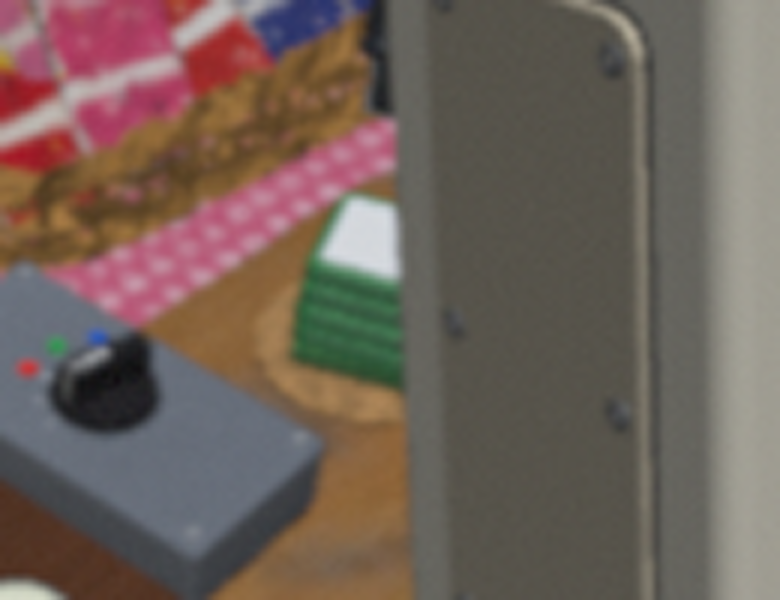

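The arm hides the gripper from the scene camera, but the pile is undisturbed at the expected spot. I'll go down and grip.

Emit:
move_arm(increments=[{"translation":[0,0,-0.7],"turn":0},{"translation":[0,0,-1.4],"turn":0},{"translation":[0,0,-1.9],"turn":0},{"translation":[0,0,-2.2],"turn":0},{"translation":[0,0,-2.2],"turn":0}])

```text
t: 2.88
eef_pos: [0.5057, -0.2736, 0.0602]
eef_rot: [[-0.889, -0.457, -0.004], [-0.457, 0.889, 0.002], [0.003, 0.004, -1.0]]
ft_force: [-0.6, 0.2, -0.1]
finger_gap: 1.0
grasp_force: 0.0
```

Emit:
move_arm(increments=[{"translation":[0,0,0],"turn":0},{"translation":[0,0,0],"turn":0},{"translation":[0,0,0],"turn":0},{"translation":[0,0,0],"turn":0},{"translation":[0,0,0],"turn":0}], jaw=0.5, squeeze=40)

```text
t: 3.3
eef_pos: [0.5086, -0.2737, 0.0636]
eef_rot: [[-0.888, -0.459, 0.002], [-0.459, 0.888, -0.0], [-0.001, -0.001, -1.0]]
ft_force: [-0.2, -0.0, -0.6]
finger_gap: 0.503
grasp_force: 0.0
```

Emit:
move_arm(increments=[{"translation":[0,0,0],"turn":0},{"translation":[0,0,0],"turn":0},{"translation":[0,0,0],"turn":0},{"translation":[0,0,0],"turn":0},{"translation":[0,0,0],"turn":0}])

```text
t: 3.72
eef_pos: [0.5082, -0.2735, 0.0626]
eef_rot: [[-0.888, -0.459, -0.0], [-0.459, 0.888, 0.0], [0.0, 0.0, -1.0]]
ft_force: [-0.2, -0.0, 0.2]
finger_gap: 0.496
grasp_force: 0.0
```

The fingers closed to 0.5 with no force, so nothing is between them. I'll open, back off and look.

Emit:
move_arm(increments=[{"translation":[0,0,0],"turn":0},{"translation":[0,0,0],"turn":0},{"translation":[0,0,1],"turn":0},{"translation":[0,0,2],"turn":0},{"translation":[0,0.9,2.5],"turn":0}], jaw=1)

```text
t: 4.13
eef_pos: [0.5095, -0.242, 0.1671]
eef_rot: [[-0.89, -0.456, 0.005], [-0.456, 0.89, -0.005], [-0.002, -0.006, -1.0]]
ft_force: [1.3, 1.2, 1.9]
finger_gap: 1.0
grasp_force: 0.0
```

Emit:
move_arm(increments=[{"translation":[-0.3,0.9,0],"turn":0},{"translation":[-0.6,1.8,0],"turn":0},{"translation":[-0.9,2.7,0],"turn":0},{"translation":[-1.3,3.5,0],"turn":0},{"translation":[-2.0,4.1,0],"turn":0}])

```text
t: 4.55
eef_pos: [0.4285, -0.0715, 0.1625]
eef_rot: [[-0.888, -0.46, 0.001], [-0.46, 0.888, 0.0], [-0.001, -0.0, -1.0]]
ft_force: [0.7, 1.5, 1.0]
finger_gap: 0.998
grasp_force: 0.0
```

```bash
python3 - <<'E'
from m import *
im=snap('top')
a=cv2.resize(im[100:240,215:415,::-1],(800,560),interpolation=cv2.INTER_CUBIC);cv2.imwrite('pics/t2.png',a)
for ce,a,r in blobs(im,(325,150,410,225),170,60):
    print(np.round(ce,1),a,np.round(at_z('top',ce,.074)[:2],4),r[2])
print(get_state()['eef_pos'])
E
```

```text
[343.4 177.6] 219 [ 0.5259 -0.1995] 25.463346481323242
[370.8 184.7] 340 [ 0.5078 -0.2736] 63.43495178222656
[400.6 217.7] 209 [ 0.4197 -0.3531] 90.0
[ 0.42279766 -0.06946038  0.16225819]
```

View pics/t2.png

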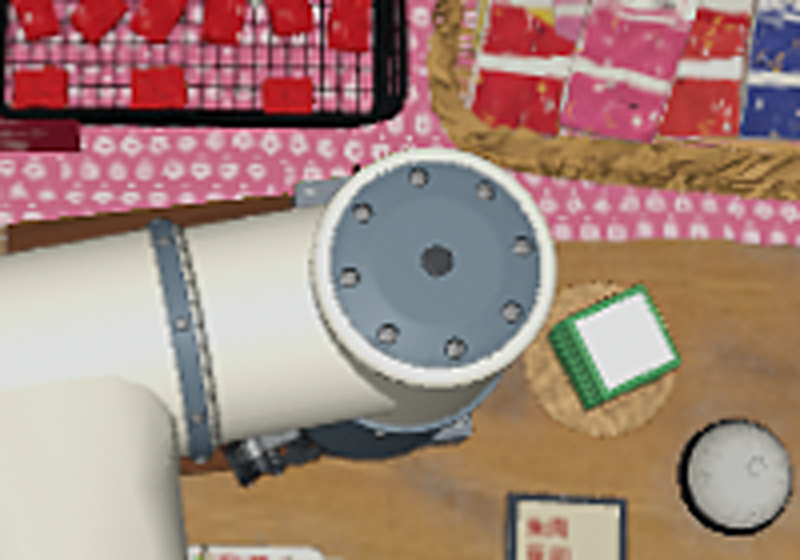

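The pile is untouched (white square still at px (371,185)), so the fingertips must have passed above it. I'll triangulate its real height from the first two pictures.

```bash
python3 - <<'E'
from m import *
im=cv2.resize(cv2.imread('pics/scene0.png')[:,:,::-1],(512,384),interpolation=cv2.INTER_AREA)
b=[x for x in blobs(im,(312,130,355,175),170,40)]
for ce,a,r in b:
    print(np.round(ce,1),a)
    for z in(.03,.046,.06,.074): print(z,np.round(at_z('scene',ce,z)[:2],4),np.round(at_z('top',(370.8,184.7),z)[:2],4))
for x in (330,334): print([tuple(int(v) for v in im[y,x]) for y in range(140,180,2)])
E
```

```text
[333.7 149.6] 184
0.03 [ 0.5387 -0.3163] [ 0.5169 -0.2846]
0.046 [ 0.5277 -0.3013] [ 0.5136 -0.2806]
0.06 [ 0.518  -0.2881] [ 0.5108 -0.2772]
0.074 [ 0.5083 -0.2749] [ 0.508  -0.2737]
[(152, 103, 97), (130, 135, 114), (204, 211, 217), (211, 214, 218), (212, 215, 220), (212, 215, 219), (213, 216, 220), (185, 197, 197), (84, 131, 98), (52, 89, 63), (60, 103, 73), (55, 94, 65), (62, 107, 75), (54, 96, 65), (57, 99, 69), (45, 85, 52), (56, 78, 49), (136, 108, 72), (158, 123, 81), (163, 125, 82)]
[(129, 95, 66), (125, 100, 63), (177, 186, 183), (212, 215, 219), (212, 215, 220), (212, 215, 219), (213, 216, 220), (211, 215, 220), (140, 167, 152), (65, 106, 75), (55, 98, 68), (58, 98, 69), (60, 106, 73), (59, 100, 71), (57, 103, 70), (52, 93, 63), (46, 81, 51), (93, 89, 57), (162, 127, 83), (160, 124, 82)]
```

Emit:
move_arm(increments=[{"translation":[0.5,-0.9,0],"turn":0},{"translation":[1.0,-1.8,0],"turn":0},{"translation":[1.4,-2.7,0],"turn":0},{"translation":[1.7,-3.6,0],"turn":0},{"translation":[1.9,-4.4,0],"turn":0}])

```text
t: 5.02
eef_pos: [0.5049, -0.2517, 0.1624]
eef_rot: [[-0.888, -0.459, -0.0], [-0.459, 0.888, -0.0], [0.0, -0.0, -1.0]]
ft_force: [0.4, 1.0, 0.1]
finger_gap: 1.001
grasp_force: 0.0
```

Emit:
move_arm(increments=[{"translation":[0.1,-0.6,0],"turn":0},{"translation":[0.1,-0.6,-0.5],"turn":0},{"translation":[0.1,-0.6,-1.2],"turn":0},{"translation":[0.1,-0.6,-1.8],"turn":0},{"translation":[0.1,-0.6,-2.2],"turn":0}])

```text
t: 5.43
eef_pos: [0.5068, -0.2733, 0.072]
eef_rot: [[-0.889, -0.458, -0.003], [-0.458, 0.889, 0.002], [0.002, 0.003, -1.0]]
ft_force: [0.2, 0.7, -0.4]
finger_gap: 0.997
grasp_force: 0.0
```

Emit:
move_arm(increments=[{"translation":[0,0,-0.25],"turn":0},{"translation":[0,0,-0.5],"turn":0},{"translation":[0,0,-0.5],"turn":0},{"translation":[0,0,-0.5],"turn":0},{"translation":[0,0,-0.5],"turn":0}])

```text
t: 5.85
eef_pos: [0.5091, -0.2738, 0.0559]
eef_rot: [[-0.888, -0.459, 0.002], [-0.459, 0.888, -0.001], [-0.001, -0.002, -1.0]]
ft_force: [-0.1, -0.9, 0.5]
finger_gap: 0.997
grasp_force: 0.0
```

Emit:
move_arm(increments=[{"translation":[0,0,0],"turn":0},{"translation":[0,0,0],"turn":0},{"translation":[0,0,0],"turn":0},{"translation":[0,0,0],"turn":0},{"translation":[0,0,0],"turn":0}], jaw=0.5)

```text
t: 6.27
eef_pos: [0.5083, -0.2735, 0.0549]
eef_rot: [[-0.888, -0.459, 0.0], [-0.459, 0.888, -0.0], [-0.0, -0.0, -1.0]]
ft_force: [0.5, 0.1, -0.2]
finger_gap: 0.503
grasp_force: 0.0
```

Emit:
move_arm(increments=[{"translation":[0,0,0],"turn":0},{"translation":[0,0,0],"turn":0},{"translation":[0,0,0],"turn":0},{"translation":[0,0,0],"turn":0},{"translation":[0,0,0],"turn":0}], jaw=0.1)

```text
t: 6.68
eef_pos: [0.5082, -0.2735, 0.0546]
eef_rot: [[-0.888, -0.459, -0.0], [-0.459, 0.888, 0.0], [0.0, 0.0, -1.0]]
ft_force: [-0.3, -1.0, -0.3]
finger_gap: 0.102
grasp_force: 0.0
```

```bash
python3 - <<'E'
from h import *
snap('scene','s3',(260,90,400,195),5.7)
s=get_state(); print(s['eef_pos'],s['finger_gap'],s['grasp_force'],s['ft_force'])
E
```

```text
[ 0.5081642  -0.27353431  0.05465107] 0.1002738062483823 0.0 [0.4593714  0.56985199 0.36452572]
```

View pics/s3.png

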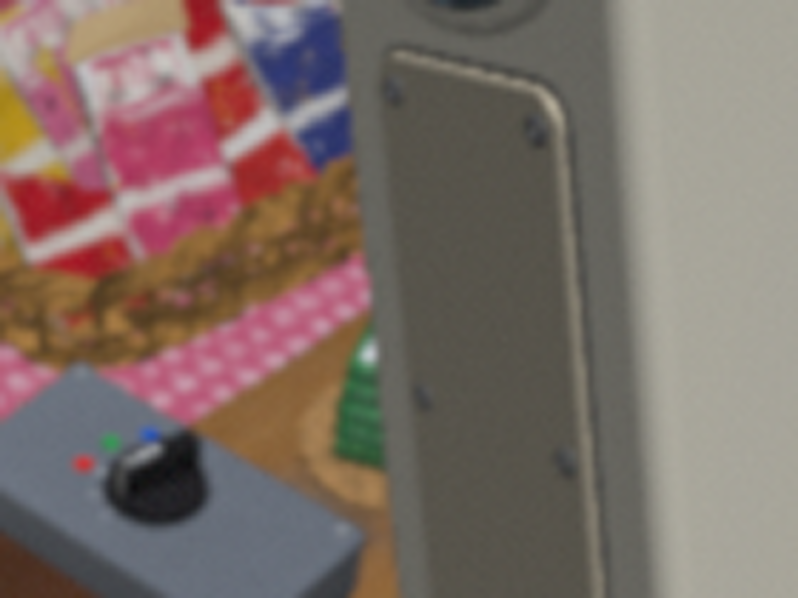

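The fingers shut to 0.1 at a reported TCP z of 0.055 without touching a pile 0.074 high, so reported and true tool positions disagree. I'll put the tool where the scene camera can see it and check.

Emit:
move_arm(increments=[{"translation":[0,0,0.9],"turn":0},{"translation":[0,0,1.8],"turn":0},{"translation":[0,0.3,2.6],"turn":0},{"translation":[0,1.2,2.6],"turn":0},{"translation":[0,2.1,2.6],"turn":0}])

```text
t: 7.15
eef_pos: [0.5094, -0.1897, 0.161]
eef_rot: [[-0.89, -0.457, 0.005], [-0.457, 0.89, -0.001], [-0.004, -0.003, -1.0]]
ft_force: [1.5, 1.1, -0.2]
finger_gap: 0.101
grasp_force: 0.0
```

Emit:
move_arm(increments=[{"translation":[-0.2,0.9,0],"turn":0},{"translation":[-0.4,1.8,0],"turn":0},{"translation":[-0.6,2.7,0],"turn":0},{"translation":[-0.8,3.6,0],"turn":0},{"translation":[-1,4.5,0],"turn":0}])

```text
t: 7.57
eef_pos: [0.4675, -0.008, 0.1589]
eef_rot: [[-0.888, -0.459, 0.001], [-0.459, 0.888, 0.0], [-0.001, -0.0, -1.0]]
ft_force: [1.6, -0.1, 0.4]
finger_gap: 0.102
grasp_force: 0.0
```

Emit:
move_arm(increments=[{"translation":[-0.2,0.9,0],"turn":0},{"translation":[-0.4,1.8,0],"turn":0},{"translation":[-0.5,2.7,0],"turn":0},{"translation":[-0.5,3.6,0],"turn":0},{"translation":[-0.5,4,0],"turn":0}])

```text
t: 7.98
eef_pos: [0.4478, 0.1539, 0.1589]
eef_rot: [[-0.887, -0.461, 0.001], [-0.461, 0.887, 0.001], [-0.001, 0.001, -1.0]]
ft_force: [-0.1, 0.9, -0.6]
finger_gap: 0.099
grasp_force: 0.0
```

Emit:
move_arm(increments=[{"translation":[0,0,0],"turn":0},{"translation":[0,0,0],"turn":0},{"translation":[0,0,0],"turn":0}])

```text
t: 8.23
eef_pos: [0.448, 0.1501, 0.1587]
eef_rot: [[-0.888, -0.459, -0.0], [-0.459, 0.888, -0.0], [0.0, -0.0, -1.0]]
ft_force: [-0.2, -0.1, -0.4]
finger_gap: 0.101
grasp_force: 0.0
```

```bash
python3 - <<'E'
from h import *
im=snap('scene')[:,:,::-1].copy()
s=get_state();p=np.array(s['eef_pos']);R=np.array(s['eef_rot']); print(p,s['finger_gap'])
im=cv2.resize(im,None,fx=4,fy=4,interpolation=cv2.INTER_CUBIC)
for q,c in((p,(0,0,255)),(p-R[:,2]*.0727,(0,255,0))):
    u=(proj('scene',q)*4+2).astype(int); print(u/4); cv2.drawMarker(im,tuple(int(v) for v in u),c,0,14,1)
u=(proj('scene',p)*4).astype(int); x0=max(0,u[0]-400);y0=max(0,u[1]-350)
cv2.imwrite('pics/s4.png',im[y0:y0+600,x0:x0+800]); print(x0,y0)
E
```

```text
[0.44812612 0.14983046 0.15869533] 0.10138943637612921
[230. 216.]
[228.25 194.25]
518 512
```

View pics/s4.png

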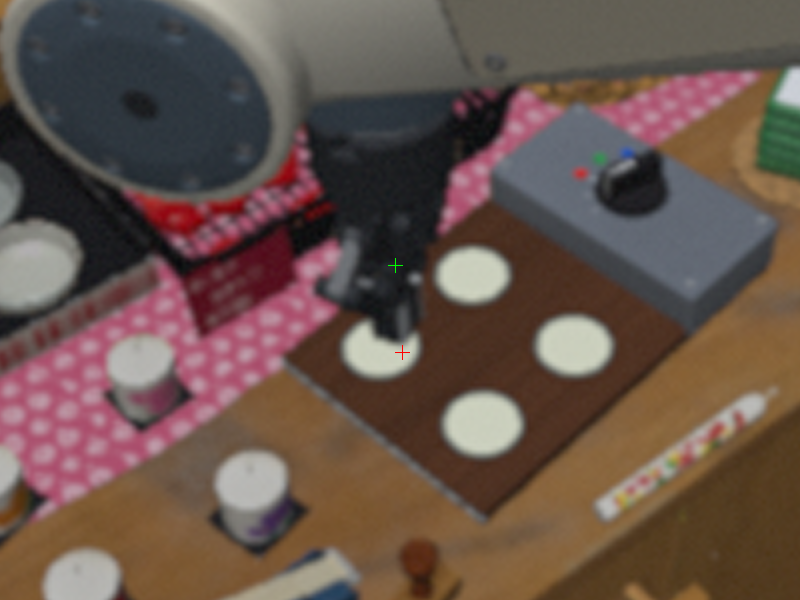

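The fingertips show at about crop px (405,338), 14 px above the predicted red cross (402,352), so they are higher or farther off than reported. I'll measure the offset by touching the deck (z = 0.020) gently.

Emit:
move_arm(increments=[{"translation":[0.3,-0.8,0],"turn":0},{"translation":[0.3,-1.6,-0.5],"turn":0},{"translation":[0.3,-1.6,-1.4],"turn":0},{"translation":[0.3,-1.6,-2.3],"turn":0},{"translation":[0.3,-1.6,-2.6],"turn":0}], jaw=0)

```text
t: 8.7
eef_pos: [0.457, 0.0837, 0.0503]
eef_rot: [[-0.89, -0.455, -0.007], [-0.455, 0.89, -0.002], [0.007, 0.001, -1.0]]
ft_force: [-1.4, 0.6, -0.9]
finger_gap: -0.002
grasp_force: 0.0
```

Emit:
move_arm(increments=[{"translation":[0,0,-0.1],"turn":0},{"translation":[0,0,-0.2],"turn":0},{"translation":[0,0,-0.3],"turn":0},{"translation":[0,0,-0.4],"turn":0},{"translation":[0,0,-0.4],"turn":0}])

```text
t: 9.12
eef_pos: [0.4604, 0.0866, 0.0389]
eef_rot: [[-0.888, -0.459, 0.001], [-0.459, 0.888, 0.0], [-0.001, 0.0, -1.0]]
ft_force: [-0.9, 0.3, 0.4]
finger_gap: 0.001
grasp_force: 0.0
```

```bash
python3 - <<'E'
from h import *
im=snap('scene')[:,:,::-1].copy()
s=get_state();p=np.array(s['eef_pos']);R=np.array(s['eef_rot']); print(p,s['finger_gap'],s['ft_force'])
im=cv2.resize(im,None,fx=5,fy=5,interpolation=cv2.INTER_CUBIC)
for q,c in((p,(0,0,255)),(p-R[:,2]*.0727,(0,255,0))):
    u=(proj('scene',q)*5+2).astype(int); print(u/5); cv2.drawMarker(im,tuple(int(v) for v in u),c,0,14,1)
u=(proj('scene',p)*5).astype(int); x0=max(0,u[0]-300);y0=max(0,u[1]-350)
cv2.imwrite('pics/s5.png',im[y0:y0+500,x0:x0+600]); print(x0,y0)
E
```

```text
[0.4605238  0.08668507 0.0391381 ] 8.88106474944335e-05 [-0.05689589 -0.11045702  0.18851183]
[249.2 230.4]
[248.6 212.2]
944 800
```

View pics/s5.png

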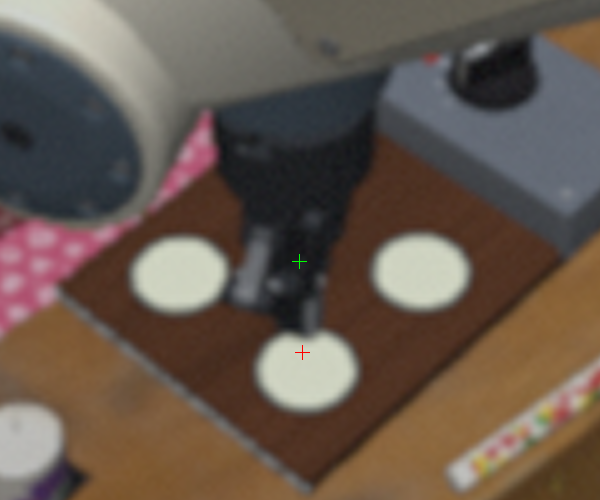

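The tip is at about (297,333) crop, against a predicted (302,352). I'll step down to contact.

Emit:
move_arm(increments=[{"translation":[0,0,-0.1],"turn":0},{"translation":[0,0,-0.2],"turn":0},{"translation":[0,0,-0.25],"turn":0},{"translation":[0,0,-0.25],"turn":0},{"translation":[0,0,-0.25],"turn":0}])

```text
t: 9.58
eef_pos: [0.4601, 0.0864, 0.0286]
eef_rot: [[-0.888, -0.459, -0.0], [-0.459, 0.888, -0.0], [0.0, -0.0, -1.0]]
ft_force: [-1.1, -0.3, -0.2]
finger_gap: 0.0
grasp_force: 0.0
```

Emit:
move_arm(increments=[{"translation":[0,0,-0.05],"turn":0},{"translation":[0,0,-0.1],"turn":0},{"translation":[0,0,-0.15],"turn":0},{"translation":[0,0,-0.15],"turn":0}])

```text
t: 9.92
eef_pos: [0.4598, 0.0863, 0.0222]
eef_rot: [[-0.888, -0.459, -0.001], [-0.459, 0.888, -0.0], [0.001, 0.0, -1.0]]
ft_force: [-0.2, 1.1, 0.1]
finger_gap: 0.001
grasp_force: 0.0
```

Emit:
move_arm(increments=[{"translation":[0,0,-0.05],"turn":0},{"translation":[0,0,-0.05],"turn":0},{"translation":[0,0,-0.05],"turn":0}])

```text
t: 10.17
eef_pos: [0.4601, 0.0865, 0.0206]
eef_rot: [[-0.888, -0.459, -0.0], [-0.459, 0.888, -0.0], [0.0, -0.0, -1.0]]
ft_force: [-0.5, 0.1, -0.6]
finger_gap: -0.006
grasp_force: 0.0
```

Emit:
move_arm(increments=[{"translation":[0,0,-0.05],"turn":0},{"translation":[0,0,-0.1],"turn":0},{"translation":[0,0,-0.1],"turn":0}])

```text
t: 10.42
eef_pos: [0.4599, 0.0864, 0.0162]
eef_rot: [[-0.888, -0.459, -0.001], [-0.459, 0.888, -0.0], [0.001, 0.0, -1.0]]
ft_force: [0.3, -0.2, -0.6]
finger_gap: -0.002
grasp_force: 0.0
```

Emit:
move_arm(increments=[{"translation":[0,0,-0.05],"turn":0},{"translation":[0,0,-0.1],"turn":0},{"translation":[0,0,-0.1],"turn":0}])

```text
t: 10.67
eef_pos: [0.4599, 0.0864, 0.0122]
eef_rot: [[-0.888, -0.459, -0.001], [-0.459, 0.888, -0.0], [0.001, 0.0, -1.0]]
ft_force: [-0.4, -0.1, -0.6]
finger_gap: 0.002
grasp_force: 0.0
```

Emit:
move_arm(increments=[{"translation":[0,0,-0.05],"turn":0},{"translation":[0,0,-0.1],"turn":0},{"translation":[0,0,-0.1],"turn":0}])

```text
t: 10.92
eef_pos: [0.4599, 0.0864, 0.0082]
eef_rot: [[-0.888, -0.459, -0.001], [-0.459, 0.888, -0.0], [0.001, 0.0, -1.0]]
ft_force: [-0.1, 0.1, -0.1]
finger_gap: 0.002
grasp_force: 0.0
```

```bash
python3 - <<'E'
from h import *
im=snap('scene')[:,:,::-1].copy()
s=get_state();p=np.array(s['eef_pos']); print(p,s['ft_force'])
im=cv2.resize(im,None,fx=5,fy=5,interpolation=cv2.INTER_CUBIC)
for q,c in((p,(0,0,255)),(p+[0,0,.01],(0,255,0)),(p+[0,0,.02],(255,0,0))):
    u=(proj('scene',q)*5+2).astype(int); cv2.drawMarker(im,tuple(int(v) for v in u),c,0,10,1)
u=(proj('scene',p)*5).astype(int); x0=max(0,u[0]-300);y0=max(0,u[1]-350)
cv2.imwrite('pics/s6.png',im[y0:y0+500,x0:x0+600])
E
```

```text
[0.45996479 0.08638956 0.00843114] [0.13772072 0.08328987 0.21980899]
```

View pics/s6.png

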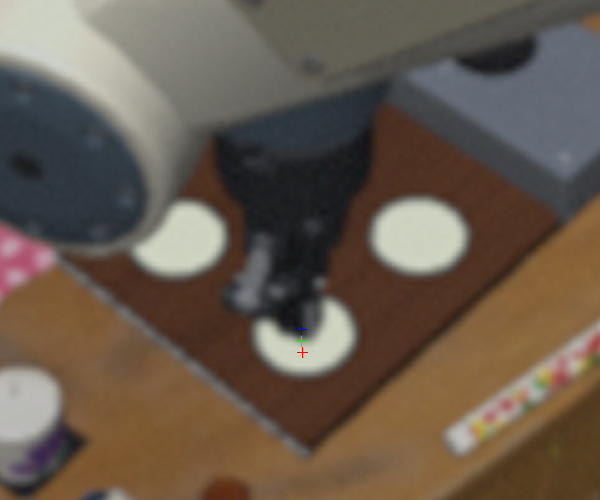

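Emit:
move_arm(increments=[{"translation":[0,0,-0.05],"turn":0},{"translation":[0,0,-0.1],"turn":0},{"translation":[0,0,-0.1],"turn":0}])

```text
t: 11.22
eef_pos: [0.4599, 0.0864, 0.0043]
eef_rot: [[-0.888, -0.459, -0.001], [-0.459, 0.888, -0.0], [0.001, 0.0, -1.0]]
ft_force: [-0.9, 0.1, -0.1]
finger_gap: 0.001
grasp_force: 0.0
```

Emit:
move_arm(increments=[{"translation":[0,0,-0.05],"turn":0},{"translation":[0,0,-0.1],"turn":0},{"translation":[0,0,-0.1],"turn":0}])

```text
t: 11.47
eef_pos: [0.4599, 0.0864, 0.0003]
eef_rot: [[-0.888, -0.459, -0.001], [-0.459, 0.888, -0.0], [0.001, 0.0, -1.0]]
ft_force: [-0.7, 0.1, -0.5]
finger_gap: -0.0
grasp_force: 0.0
```

Emit:
move_arm(increments=[{"translation":[0,0,-0.05],"turn":0},{"translation":[0,0,-0.05],"turn":0},{"translation":[0,0,-0.05],"turn":0}])

```text
t: 11.72
eef_pos: [0.4603, 0.0865, -0.0005]
eef_rot: [[-0.888, -0.459, 0.001], [-0.459, 0.888, -0.0], [-0.0, -0.0, -1.0]]
ft_force: [-3.1, -0.3, 8.0]
finger_gap: 0.002
grasp_force: 4.1
```

Contact comes at a reported z of about 0.000 on the 0.020 deck, so the real fingertips are 20 mm shorter than reported. I'll do the same test with the jaw at coaster opening.

Emit:
move_arm(increments=[{"translation":[0,0,0.4],"turn":0},{"translation":[0,0,0.4],"turn":0},{"translation":[0,0,0.4],"turn":0},{"translation":[0,0,0.2],"turn":0},{"translation":[0,0,0],"turn":0}], jaw=0.74)

```text
t: 12.13
eef_pos: [0.46, 0.0865, -0.0022]
eef_rot: [[-0.889, -0.459, -0.0], [-0.459, 0.889, 0.0], [-0.0, 0.0, -1.0]]
ft_force: [-0.3, 0.9, -0.7]
finger_gap: 0.71
grasp_force: 0.0
```

Emit:
move_arm(increments=[{"translation":[0,0,-0.05],"turn":0},{"translation":[0,0,-0.05],"turn":0},{"translation":[0,0,-0.05],"turn":0}])

```text
t: 12.38
eef_pos: [0.4598, 0.0862, -0.004]
eef_rot: [[-0.888, -0.459, -0.001], [-0.459, 0.888, -0.001], [0.002, -0.0, -1.0]]
ft_force: [0.1, -0.1, -0.0]
finger_gap: 0.743
grasp_force: 0.0
```

Emit:
move_arm(increments=[{"translation":[0,0,-0.05],"turn":0},{"translation":[0,0,-0.05],"turn":0},{"translation":[0,0,-0.05],"turn":0}])

```text
t: 12.63
eef_pos: [0.4602, 0.0865, -0.0053]
eef_rot: [[-0.888, -0.459, 0.0], [-0.459, 0.888, 0.0], [-0.0, -0.0, -1.0]]
ft_force: [0.1, 0.2, 0.4]
finger_gap: 0.744
grasp_force: 0.0
```

Emit:
move_arm(increments=[{"translation":[0,0,-0.05],"turn":0},{"translation":[0,0,-0.05],"turn":0},{"translation":[0,0,-0.05],"turn":0}])

```text
t: 12.88
eef_pos: [0.4606, 0.0867, -0.0064]
eef_rot: [[-0.888, -0.46, 0.001], [-0.46, 0.888, 0.0], [-0.001, -0.0, -1.0]]
ft_force: [-2.1, -0.2, 7.6]
finger_gap: 0.74
grasp_force: 3.7
```

At gap 0.74 contact comes at a reported z of about -0.006, so the real tip is reported z + 0.026. With that correction I'll go back to the pile.

Emit:
move_arm(increments=[{"translation":[0,0,0.8],"turn":0},{"translation":[0,0,1.7],"turn":0},{"translation":[0,0,2.6],"turn":0},{"translation":[0,-0.3,3.2],"turn":0},{"translation":[0.1,-1.2,3.2],"turn":0}], jaw=0.92)

```text
t: 13.3
eef_pos: [0.4681, 0.0411, 0.1267]
eef_rot: [[-0.886, -0.463, 0.011], [-0.463, 0.886, 0.003], [-0.012, -0.002, -1.0]]
ft_force: [1.9, 0.1, 0.3]
finger_gap: 0.916
grasp_force: 0.0
```

Emit:
move_arm(increments=[{"translation":[0.1,-0.95,0],"turn":0},{"translation":[0.2,-1.9,0],"turn":0},{"translation":[0.4,-2.85,0],"turn":0},{"translation":[0.6,-3.8,0],"turn":0},{"translation":[0.8,-4.7,0],"turn":0}])

```text
t: 13.72
eef_pos: [0.4962, -0.1516, 0.1209]
eef_rot: [[-0.888, -0.459, 0.001], [-0.459, 0.888, -0.0], [-0.001, -0.0, -1.0]]
ft_force: [0.1, 1.1, 0.4]
finger_gap: 0.92
grasp_force: 0.0
```

Emit:
move_arm(increments=[{"translation":[0.1,-0.9,0],"turn":0},{"translation":[0.2,-1.8,0],"turn":0},{"translation":[0.3,-2.6,0],"turn":0},{"translation":[0.3,-3.1,0],"turn":0},{"translation":[0.3,-3.1,-0.4],"turn":0}])

```text
t: 14.13
eef_pos: [0.5098, -0.2782, 0.1069]
eef_rot: [[-0.89, -0.456, 0.005], [-0.456, 0.89, -0.003], [-0.003, -0.005, -1.0]]
ft_force: [0.5, 0.2, 0.2]
finger_gap: 0.925
grasp_force: 0.0
```

Emit:
move_arm(increments=[{"translation":[0,0,-0.6],"turn":0},{"translation":[0,0,-1.2],"turn":0},{"translation":[0,0,-1.5],"turn":0},{"translation":[0,0,-1.7],"turn":0},{"translation":[0,0,-1.7],"turn":0}])

```text
t: 14.55
eef_pos: [0.507, -0.2731, 0.0349]
eef_rot: [[-0.889, -0.459, -0.003], [-0.459, 0.889, 0.001], [0.002, 0.002, -1.0]]
ft_force: [0.1, 1.1, 0.1]
finger_gap: 0.923
grasp_force: 0.0
```

Emit:
move_arm(increments=[{"translation":[0,0,0],"turn":0},{"translation":[0,0,0],"turn":0},{"translation":[0,0,0],"turn":0},{"translation":[0,0,0],"turn":0},{"translation":[0,0,0],"turn":0}], jaw=0.5, squeeze=40)

```text
t: 14.97
eef_pos: [0.5093, -0.2738, 0.0382]
eef_rot: [[-0.888, -0.459, 0.003], [-0.459, 0.888, -0.001], [-0.002, -0.002, -1.0]]
ft_force: [-0.2, 0.8, 6.1]
finger_gap: 0.712
grasp_force: 44.0
```

Emit:
move_arm(increments=[{"translation":[0,0,0.2],"turn":0},{"translation":[0,0,0.6],"turn":0},{"translation":[0,0,1.2],"turn":0},{"translation":[0,0,1.9],"turn":0},{"translation":[0,0,2.3],"turn":0}])

```text
t: 15.38
eef_pos: [0.5089, -0.2741, 0.132]
eef_rot: [[-0.888, -0.459, 0.003], [-0.459, 0.888, -0.002], [-0.002, -0.003, -1.0]]
ft_force: [0.6, 0.2, 1.1]
finger_gap: 0.714
grasp_force: 43.4
```

Emit:
move_arm(increments=[{"translation":[0.15,0.7,0],"turn":-0.8},{"translation":[0.3,1.5,0],"turn":-1.6},{"translation":[0.5,2.3,0],"turn":-2.4},{"translation":[0.7,3.2,0],"turn":-3.2},{"translation":[0.87,4.1,0],"turn":-4}])

```text
t: 15.8
eef_pos: [0.5429, -0.1081, 0.129]
eef_rot: [[-0.992, -0.123, -0.0], [-0.123, 0.992, 0.0], [0.0, 0.0, -1.0]]
ft_force: [0.9, -0.4, -1.0]
finger_gap: 0.714
grasp_force: 43.3
```

Emit:
move_arm(increments=[{"translation":[0.15,0.9,0],"turn":0},{"translation":[0.3,1.7,0],"turn":0},{"translation":[0.45,2.4,0],"turn":0},{"translation":[0.6,2.89,0],"turn":0},{"translation":[0.6,2.89,-0.4],"turn":0}])

```text
t: 16.22
eef_pos: [0.5698, 0.0097, 0.1157]
eef_rot: [[-0.991, -0.131, 0.006], [-0.131, 0.991, 0.001], [-0.006, 0.0, -1.0]]
ft_force: [0.2, -0.1, -0.3]
finger_gap: 0.71
grasp_force: 43.4
```

Emit:
move_arm(increments=[{"translation":[0,0,-0.7],"turn":0},{"translation":[0,0,-1.4],"turn":0},{"translation":[0,0,-2.0],"turn":0},{"translation":[0,0,-2.4],"turn":0},{"translation":[0,0,-2.6],"turn":0}])

```text
t: 16.63
eef_pos: [0.565, 0.0058, 0.0063]
eef_rot: [[-0.992, -0.127, -0.005], [-0.127, 0.992, -0.001], [0.005, -0.0, -1.0]]
ft_force: [-0.0, -0.4, -0.2]
finger_gap: 0.708
grasp_force: 43.3
```

Emit:
move_arm(increments=[{"translation":[0,0,-0.1],"turn":0},{"translation":[0,0,-0.2],"turn":0},{"translation":[0,0,-0.26],"turn":0},{"translation":[0,0,-0.26],"turn":0},{"translation":[0,0,-0.26],"turn":0}])

```text
t: 17.05
eef_pos: [0.5675, 0.0062, -0.0009]
eef_rot: [[-0.992, -0.128, 0.001], [-0.128, 0.992, 0.0], [-0.001, 0.0, -1.0]]
ft_force: [-0.7, -0.4, -1.3]
finger_gap: 0.711
grasp_force: 43.4
```

Emit:
move_arm(increments=[{"translation":[0,0,-0.05],"turn":0},{"translation":[0,0,-0.05],"turn":0},{"translation":[0,0,-0.05],"turn":0}])

```text
t: 17.3
eef_pos: [0.5679, 0.0062, -0.0018]
eef_rot: [[-0.992, -0.128, 0.003], [-0.128, 0.992, 0.0], [-0.003, -0.0, -1.0]]
ft_force: [-2.8, 1.6, 8.2]
finger_gap: 0.711
grasp_force: 44.3
```

Emit:
move_arm(increments=[{"translation":[0,0,0],"turn":0},{"translation":[0,0,0],"turn":0},{"translation":[0,0,0.3],"turn":0},{"translation":[0,0,1],"turn":0},{"translation":[0,0,1.9],"turn":0}], jaw=0.85)

```text
t: 17.72
eef_pos: [0.5648, 0.0057, 0.0707]
eef_rot: [[-0.992, -0.127, -0.006], [-0.127, 0.992, -0.001], [0.006, -0.0, -1.0]]
ft_force: [1.4, 0.3, -0.4]
finger_gap: 0.848
grasp_force: 0.0
```

Emit:
move_arm(increments=[{"translation":[-0.9,0,0.6],"turn":0},{"translation":[-1.8,0,1.1],"turn":0},{"translation":[-2.7,-0.2,1.1],"turn":0},{"translation":[-3.6,-0.4,1.1],"turn":0},{"translation":[-4.4,-0.6,1.1],"turn":0}])

```text
t: 18.13
eef_pos: [0.3891, -0.0182, 0.1165]
eef_rot: [[-0.992, -0.128, 0.001], [-0.128, 0.992, 0.001], [-0.001, 0.001, -1.0]]
ft_force: [-0.3, 1.4, 0.9]
finger_gap: 0.852
grasp_force: 0.0
```

```bash
python3 - <<'E'
from m import *
im=snap('top')
for nm,roi,z in(('deck',(215,150,290,215),.034),('pile',(340,160,395,215),.060)):
    for ce,a,r in blobs(im,roi,170,60): print(nm,np.round(ce,1),a,np.round(at_z('top',ce,z)[:2],4),np.round(r[1],1),round(r[2],1))
s=snap('scene')
for nm,roi,z in(('deck',(205,175,295,250),.034),('pile',(310,130,360,180),.060)):
    for ce,a,r in blobs(s,roi,165,60): print('scene',nm,np.round(ce,1),a,np.round(at_z('scene',ce,z)[:2],4))
print(get_state()['eef_pos'])
E
```

```text
deck [255.  190.2] 1225 [0.4953 0.0371] [42.5 70.5] 35.0
deck [234.3 169.6] 243 [0.5525 0.0952] [16.5 17. ] 63.4
deck [218.5 208. ] 112 [0.4444 0.1358] [15.  9.] 90.0
pile [369.4 185.2] 332 [ 0.5092 -0.2732] [18.8 17.9] 63.4
scene deck [246.9 193.3] 232 [0.5669 0.0068]
scene deck [224.3 214.4] 186 [0.5466 0.1009]
scene deck [272.5 213.9] 184 [0.4646 0.0017]
scene deck [249.6 233.4] 208 [0.4539 0.0895]
scene pile [334.6 153.6] 145 [ 0.5043 -0.2772]
[ 0.38666429 -0.01895074  0.11631984]
```

The first coaster lies at (0.567, 0.007), on its window. On to the second.

Emit:
move_arm(increments=[{"translation":[0.4,-0.85,0],"turn":0.8},{"translation":[0.8,-1.7,0],"turn":1.6},{"translation":[1.2,-2.55,0],"turn":2.4},{"translation":[1.6,-3.4,0],"turn":3.2},{"translation":[2.0,-4.25,0],"turn":4}])

```text
t: 18.65
eef_pos: [0.472, -0.1899, 0.1164]
eef_rot: [[-0.887, -0.462, 0.001], [-0.462, 0.887, -0.0], [-0.001, -0.0, -1.0]]
ft_force: [0.8, 0.6, 1.0]
finger_gap: 0.847
grasp_force: 0.0
```

Emit:
move_arm(increments=[{"translation":[0.4,-0.85,0],"turn":0},{"translation":[0.8,-1.7,0],"turn":0},{"translation":[0.94,-2.14,0],"turn":0},{"translation":[0.94,-2.14,-0.4],"turn":0},{"translation":[0.94,-2.14,-1.0],"turn":0}])

```text
t: 19.07
eef_pos: [0.5109, -0.2759, 0.0774]
eef_rot: [[-0.889, -0.457, 0.005], [-0.457, 0.889, -0.002], [-0.003, -0.004, -1.0]]
ft_force: [0.4, 1.2, -0.4]
finger_gap: 0.849
grasp_force: 0.0
```

Emit:
move_arm(increments=[{"translation":[0,0,-0.5],"turn":0},{"translation":[0,0,-1.0],"turn":0},{"translation":[0,0,-1.3],"turn":0},{"translation":[0,0,-1.35],"turn":0},{"translation":[0,0,-1.35],"turn":0}])

```text
t: 19.48
eef_pos: [0.5083, -0.2736, 0.0215]
eef_rot: [[-0.888, -0.459, -0.002], [-0.459, 0.888, 0.0], [0.001, 0.001, -1.0]]
ft_force: [-0.2, 0.1, 0.4]
finger_gap: 0.849
grasp_force: 0.0
```

Emit:
move_arm(increments=[{"translation":[0,0,0],"turn":0},{"translation":[0,0,0],"turn":0},{"translation":[0,0,0],"turn":0},{"translation":[0,0,0],"turn":0},{"translation":[0,0,0],"turn":0}], jaw=0.5, squeeze=40)

```text
t: 19.9
eef_pos: [0.5096, -0.2738, 0.0236]
eef_rot: [[-0.888, -0.459, 0.002], [-0.459, 0.888, -0.001], [-0.002, -0.002, -1.0]]
ft_force: [-0.3, 0.3, 5.8]
finger_gap: 0.711
grasp_force: 44.5
```

Emit:
move_arm(increments=[{"translation":[0,0,0.2],"turn":0},{"translation":[0,0,0.6],"turn":0},{"translation":[0,0,1.3],"turn":0},{"translation":[0,0,2.1],"turn":0},{"translation":[0,0,2.5],"turn":0}])

```text
t: 20.32
eef_pos: [0.5096, -0.2743, 0.1264]
eef_rot: [[-0.888, -0.459, 0.004], [-0.459, 0.888, -0.002], [-0.002, -0.004, -1.0]]
ft_force: [0.3, -0.3, 0.1]
finger_gap: 0.712
grasp_force: 43.9
```

Emit:
move_arm(increments=[{"translation":[0.1,0.7,0],"turn":-0.8},{"translation":[0.2,1.5,0],"turn":-1.6},{"translation":[0.3,2.4,0],"turn":-2.4},{"translation":[0.45,3.3,0],"turn":-3.2},{"translation":[0.6,4.2,0],"turn":-4}])

```text
t: 20.73
eef_pos: [0.5321, -0.104, 0.1226]
eef_rot: [[-0.992, -0.123, -0.0], [-0.123, 0.992, 0.0], [0.0, 0.0, -1.0]]
ft_force: [0.7, -1.0, -0.6]
finger_gap: 0.717
grasp_force: 43.8
```

Emit:
move_arm(increments=[{"translation":[0.1,0.9,0],"turn":0},{"translation":[0.3,1.8,0],"turn":0},{"translation":[0.4,2.7,0],"turn":0},{"translation":[0.5,3.6,0],"turn":0},{"translation":[0.59,4.4,0],"turn":0}])

```text
t: 21.15
eef_pos: [0.5557, 0.0726, 0.1225]
eef_rot: [[-0.992, -0.128, -0.0], [-0.128, 0.992, 0.0], [0.0, 0.0, -1.0]]
ft_force: [1.1, -0.2, -1.4]
finger_gap: 0.715
grasp_force: 43.8
```

Emit:
move_arm(increments=[{"translation":[0,0.45,0],"turn":0},{"translation":[0,0.63,0],"turn":0},{"translation":[0,0.63,-0.3],"turn":0},{"translation":[0,0.63,-1],"turn":0},{"translation":[0,0.63,-1.7],"turn":0}])

```text
t: 21.57
eef_pos: [0.5568, 0.0958, 0.0548]
eef_rot: [[-0.992, -0.128, 0.003], [-0.128, 0.992, 0.001], [-0.003, 0.001, -1.0]]
ft_force: [-0.0, 0.8, -1.2]
finger_gap: 0.717
grasp_force: 43.9
```

Emit:
move_arm(increments=[{"translation":[0,0,-0.6],"turn":0},{"translation":[0,0,-1.1],"turn":0},{"translation":[0,0,-1.3],"turn":0},{"translation":[0,0,-1.43],"turn":0},{"translation":[0,0,-1.43],"turn":0}])

```text
t: 21.98
eef_pos: [0.556, 0.0951, -0.0018]
eef_rot: [[-0.992, -0.127, -0.0], [-0.127, 0.992, -0.001], [0.0, -0.001, -1.0]]
ft_force: [-0.5, -0.3, -0.5]
finger_gap: 0.712
grasp_force: 43.9
```

Emit:
move_arm(increments=[{"translation":[0,0,0],"turn":0},{"translation":[0,0,0],"turn":0},{"translation":[0,0,0.3],"turn":0},{"translation":[0,0,1],"turn":0},{"translation":[0,0,1.9],"turn":0}], jaw=0.85)

```text
t: 22.4
eef_pos: [0.5545, 0.0949, 0.0723]
eef_rot: [[-0.992, -0.127, -0.005], [-0.127, 0.992, -0.002], [0.005, -0.001, -1.0]]
ft_force: [2.5, 0.4, -1.0]
finger_gap: 0.85
grasp_force: 0.0
```

Emit:
move_arm(increments=[{"translation":[-0.1,-0.4,0.7],"turn":0.8},{"translation":[-0.2,-1.2,1.1],"turn":1.6},{"translation":[-0.3,-2.1,1.1],"turn":2.4},{"translation":[-0.4,-3,1.1],"turn":3.2},{"translation":[-0.5,-3.9,1.1],"turn":4}])

```text
t: 22.82
eef_pos: [0.5364, -0.0617, 0.1185]
eef_rot: [[-0.886, -0.463, 0.003], [-0.463, 0.886, 0.0], [-0.002, -0.001, -1.0]]
ft_force: [0.8, -0.3, -0.1]
finger_gap: 0.85
grasp_force: 0.0
```

Emit:
move_arm(increments=[{"translation":[-0.1,-0.9,0],"turn":0},{"translation":[-0.25,-1.8,0],"turn":0},{"translation":[-0.4,-2.7,0],"turn":0},{"translation":[-0.55,-3.6,0],"turn":0},{"translation":[-0.69,-4.5,0],"turn":0}])

```text
t: 23.23
eef_pos: [0.5083, -0.2423, 0.118]
eef_rot: [[-0.888, -0.459, 0.002], [-0.459, 0.888, -0.0], [-0.001, -0.001, -1.0]]
ft_force: [0.9, -0.2, -0.0]
finger_gap: 0.847
grasp_force: 0.0
```

Emit:
move_arm(increments=[{"translation":[0,-0.6,0],"turn":0},{"translation":[0,-0.82,0],"turn":0},{"translation":[0,-0.82,-0.4],"turn":0},{"translation":[0,-0.82,-1.0],"turn":0},{"translation":[0,-0.82,-1.7],"turn":0}])

```text
t: 23.65
eef_pos: [0.5101, -0.2737, 0.0503]
eef_rot: [[-0.889, -0.459, 0.005], [-0.459, 0.889, -0.001], [-0.004, -0.003, -1.0]]
ft_force: [-0.3, 0.6, -0.5]
finger_gap: 0.85
grasp_force: 0.0
```

Emit:
move_arm(increments=[{"translation":[0,0,-0.5],"turn":0},{"translation":[0,0,-0.9],"turn":0},{"translation":[0,0,-1.02],"turn":0},{"translation":[0,0,-1.02],"turn":0},{"translation":[0,0,-1.02],"turn":0}])

```text
t: 24.07
eef_pos: [0.5094, -0.2733, 0.0093]
eef_rot: [[-0.888, -0.46, 0.001], [-0.46, 0.888, -0.001], [-0.001, -0.001, -1.0]]
ft_force: [-0.1, -0.3, 0.7]
finger_gap: 0.851
grasp_force: 0.0
```

Emit:
move_arm(increments=[{"translation":[0,0,0],"turn":0},{"translation":[0,0,0],"turn":0},{"translation":[0,0,0],"turn":0},{"translation":[0,0,0],"turn":0},{"translation":[0,0,0],"turn":0}], jaw=0.5, squeeze=40)

```text
t: 24.48
eef_pos: [0.5101, -0.2736, 0.0105]
eef_rot: [[-0.888, -0.459, 0.004], [-0.459, 0.888, -0.001], [-0.003, -0.003, -1.0]]
ft_force: [0.0, 1.7, 5.7]
finger_gap: 0.713
grasp_force: 43.6
```

Emit:
move_arm(increments=[{"translation":[0,0,0.2],"turn":0},{"translation":[0,0,0.7],"turn":0},{"translation":[0,0,1.4],"turn":0},{"translation":[0,0,2.2],"turn":0},{"translation":[0,0,2.8],"turn":0}])

```text
t: 24.9
eef_pos: [0.509, -0.2735, 0.1236]
eef_rot: [[-0.888, -0.459, 0.002], [-0.459, 0.888, -0.001], [-0.002, -0.002, -1.0]]
ft_force: [-0.0, 0.5, -0.2]
finger_gap: 0.713
grasp_force: 43.2
```

Emit:
move_arm(increments=[{"translation":[-0.1,0.7,0],"turn":-0.8},{"translation":[-0.2,1.5,0],"turn":-1.6},{"translation":[-0.3,2.4,0],"turn":-2.4},{"translation":[-0.4,3.3,0],"turn":-3.2},{"translation":[-0.5,4.2,0],"turn":-4}])

```text
t: 25.32
eef_pos: [0.4881, -0.1037, 0.1211]
eef_rot: [[-0.992, -0.123, 0.001], [-0.123, 0.992, 0.0], [-0.001, 0.0, -1.0]]
ft_force: [0.5, 0.0, -0.5]
finger_gap: 0.717
grasp_force: 43.2
```

Emit:
move_arm(increments=[{"translation":[-0.1,0.8,0],"turn":0},{"translation":[-0.25,1.6,0],"turn":0},{"translation":[-0.39,2.3,0],"turn":0},{"translation":[-0.39,2.48,-0.3],"turn":0},{"translation":[-0.39,2.48,-1],"turn":0}])

```text
t: 25.73
eef_pos: [0.4761, -0.0033, 0.0841]
eef_rot: [[-0.991, -0.131, 0.009], [-0.131, 0.991, 0.002], [-0.01, 0.001, -1.0]]
ft_force: [0.5, -0.0, -1.8]
finger_gap: 0.716
grasp_force: 43.2
```

Emit:
move_arm(increments=[{"translation":[0,0,-0.6],"turn":0},{"translation":[0,0,-1.2],"turn":0},{"translation":[0,0,-1.6],"turn":0},{"translation":[0,0,-1.9],"turn":0},{"translation":[0,0,-2.0],"turn":0}])

```text
t: 26.15
eef_pos: [0.4717, -0.0061, -0.001]
eef_rot: [[-0.992, -0.127, -0.003], [-0.127, 0.992, -0.0], [0.003, -0.0, -1.0]]
ft_force: [-0.2, -0.8, -0.3]
finger_gap: 0.712
grasp_force: 43.2
```

Emit:
move_arm(increments=[{"translation":[0,0,-0.08],"turn":0},{"translation":[0,0,-0.08],"turn":0},{"translation":[0,0,-0.08],"turn":0}])

```text
t: 26.4
eef_pos: [0.4735, -0.0059, -0.0015]
eef_rot: [[-0.992, -0.128, 0.001], [-0.128, 0.992, 0.0], [-0.001, 0.0, -1.0]]
ft_force: [-2.9, -0.2, 5.3]
finger_gap: 0.71
grasp_force: 43.9
```

Emit:
move_arm(increments=[{"translation":[0,0,0],"turn":0},{"translation":[0,0,0],"turn":0},{"translation":[0,0,0.3],"turn":0},{"translation":[0,0,1],"turn":0},{"translation":[0,0,1.9],"turn":0}], jaw=0.85)

```text
t: 26.82
eef_pos: [0.4712, -0.0063, 0.0722]
eef_rot: [[-0.992, -0.127, -0.005], [-0.127, 0.992, -0.001], [0.005, -0.0, -1.0]]
ft_force: [-0.1, -0.7, -0.6]
finger_gap: 0.848
grasp_force: 0.0
```

Emit:
move_arm(increments=[{"translation":[-0.4,0,0.7],"turn":0},{"translation":[-1,0,1.1],"turn":0},{"translation":[-1.7,-0.2,1.1],"turn":0},{"translation":[-2.3,-0.4,1.1],"turn":0},{"translation":[-2.8,-0.6,1.1],"turn":0}])

```text
t: 27.23
eef_pos: [0.3598, -0.0301, 0.1176]
eef_rot: [[-0.992, -0.128, 0.001], [-0.128, 0.992, 0.001], [-0.001, 0.001, -1.0]]
ft_force: [0.9, 1.2, 0.4]
finger_gap: 0.849
grasp_force: 0.0
```

```bash
python3 - <<'E'
from m import *
im=snap('top')
for nm,roi,z in(('deck',(215,150,290,215),.034),('pile',(340,160,395,215),.032)):
    for ce,a,r in blobs(im,roi,170,60): print(nm,np.round(ce,1),a,np.round(at_z('top',ce,z)[:2],4),np.round(r[1],1),round(r[2],1))
s=snap('scene')
for nm,roi,z in(('deck',(205,175,295,250),.034),('pile',(310,130,360,180),.032)):
    for ce,a,r in blobs(s,roi,165,60): print('scene',nm,np.round(ce,1),a,np.round(at_z('scene',ce,z)[:2],4))
print(get_state()['eef_pos'])
E
```

```text
deck [266.1 165.1] 330 [0.5666 0.0076] [17.7 18.5] 84.8
deck [233.7 168.3] 333 [0.556 0.097] [17.9 18.6] 85.6
deck [264.7 201.9] 445 [0.4634 0.0102] [22.4 58. ] 47.3
deck [237.5 202.4] 229 [0.4608 0.0843] [15. 17.] 90.0
pile [366.8 187.4] 316 [ 0.5088 -0.2727] [18.  17.4] 65.6
scene deck [246.9 193.3] 230 [0.5669 0.0069]
scene deck [223.6 211.3] 258 [0.5566 0.0961]
scene deck [272.3 210.8] 258 [ 0.4733 -0.0051]
scene deck [249.6 233.5] 207 [0.4539 0.0896]
[ 0.35876566 -0.03059963  0.11748929]
```

Emit:
move_arm(increments=[{"translation":[0.5,-0.8,0],"turn":0.8},{"translation":[1.0,-1.6,0],"turn":1.6},{"translation":[1.5,-2.4,0],"turn":2.4},{"translation":[2.0,-3.2,0],"turn":3.2},{"translation":[2.5,-4.0,0],"turn":4}])

```text
t: 27.75
eef_pos: [0.4625, -0.1919, 0.1171]
eef_rot: [[-0.887, -0.462, 0.001], [-0.462, 0.887, -0.0], [-0.001, -0.001, -1.0]]
ft_force: [0.4, 0.6, 0.5]
finger_gap: 0.852
grasp_force: 0.0
```

Emit:
move_arm(increments=[{"translation":[0.5,-0.8,0],"turn":0},{"translation":[1.0,-1.6,0],"turn":0},{"translation":[1.2,-2.08,0],"turn":0},{"translation":[1.2,-2.08,-0.4],"turn":0},{"translation":[1.2,-2.08,-1.1],"turn":0}])

```text
t: 28.17
eef_pos: [0.5123, -0.2759, 0.0748]
eef_rot: [[-0.889, -0.458, 0.006], [-0.458, 0.889, -0.003], [-0.004, -0.005, -1.0]]
ft_force: [0.7, 0.1, -0.5]
finger_gap: 0.854
grasp_force: 0.0
```

Emit:
move_arm(increments=[{"translation":[0,0,-0.7],"turn":0},{"translation":[0,0,-1.4],"turn":0},{"translation":[0,0,-1.8],"turn":0},{"translation":[0,0,-1.97],"turn":0},{"translation":[0,0,-1.97],"turn":0}])

```text
t: 28.58
eef_pos: [0.5083, -0.273, -0.0075]
eef_rot: [[-0.888, -0.459, -0.003], [-0.459, 0.888, 0.001], [0.002, 0.002, -1.0]]
ft_force: [-0.1, 0.0, 0.2]
finger_gap: 0.851
grasp_force: 0.0
```

Emit:
move_arm(increments=[{"translation":[0,0,0],"turn":0},{"translation":[0,0,0],"turn":0},{"translation":[0,0,0],"turn":0},{"translation":[0,0,0],"turn":0},{"translation":[0,0,0],"turn":0}], jaw=0.5, squeeze=40)

```text
t: 29.0
eef_pos: [0.5098, -0.2733, -0.0046]
eef_rot: [[-0.888, -0.459, 0.002], [-0.459, 0.888, -0.001], [-0.002, -0.002, -1.0]]
ft_force: [0.2, 1.1, 3.4]
finger_gap: 0.721
grasp_force: 43.1
```

Emit:
move_arm(increments=[{"translation":[0,0,0.2],"turn":0},{"translation":[0,0,0.7],"turn":0},{"translation":[0,0,1.4],"turn":0},{"translation":[0,0,2.2],"turn":0},{"translation":[0,0,3.0],"turn":0}])

```text
t: 29.42
eef_pos: [0.5084, -0.273, 0.116]
eef_rot: [[-0.888, -0.459, -0.001], [-0.459, 0.888, 0.0], [0.001, 0.001, -1.0]]
ft_force: [1.5, -0.6, -0.3]
finger_gap: 0.717
grasp_force: 42.9
```

Emit:
move_arm(increments=[{"translation":[-0.1,0.7,0],"turn":-0.8},{"translation":[-0.2,1.5,0],"turn":-1.6},{"translation":[-0.3,2.4,0],"turn":-2.4},{"translation":[-0.4,3.3,0],"turn":-3.2},{"translation":[-0.5,4.2,0],"turn":-4}])

```text
t: 29.83
eef_pos: [0.4884, -0.1038, 0.115]
eef_rot: [[-0.992, -0.123, 0.001], [-0.123, 0.992, 0.0], [-0.001, 0.0, -1.0]]
ft_force: [1.2, 0.1, -0.6]
finger_gap: 0.718
grasp_force: 42.9
```

Emit:
move_arm(increments=[{"translation":[-0.1,0.9,0],"turn":0},{"translation":[-0.25,1.8,0],"turn":0},{"translation":[-0.4,2.7,0],"turn":0},{"translation":[-0.55,3.6,0],"turn":0},{"translation":[-0.69,4.5,0],"turn":0}])

```text
t: 30.25
eef_pos: [0.4606, 0.0765, 0.1151]
eef_rot: [[-0.992, -0.128, 0.001], [-0.128, 0.992, 0.0], [-0.001, 0.0, -1.0]]
ft_force: [0.5, 0.2, -0.8]
finger_gap: 0.716
grasp_force: 42.9
```

Emit:
move_arm(increments=[{"translation":[0,0.21,0],"turn":0},{"translation":[0,0.21,-0.5],"turn":0},{"translation":[0,0.21,-1.2],"turn":0},{"translation":[0,0.21,-2.0],"turn":0},{"translation":[0,0.21,-2.5],"turn":0}])

```text
t: 30.67
eef_pos: [0.46, 0.0829, 0.0124]
eef_rot: [[-0.992, -0.127, -0.002], [-0.127, 0.992, -0.0], [0.002, -0.0, -1.0]]
ft_force: [0.3, -0.0, 0.0]
finger_gap: 0.716
grasp_force: 42.9
```

Emit:
move_arm(increments=[{"translation":[0,0,-0.2],"turn":0},{"translation":[0,0,-0.4],"turn":0},{"translation":[0,0,-0.42],"turn":0},{"translation":[0,0,-0.43],"turn":0},{"translation":[0,0,-0.43],"turn":0}])

```text
t: 31.08
eef_pos: [0.4623, 0.0836, -0.0018]
eef_rot: [[-0.992, -0.128, 0.002], [-0.128, 0.992, 0.001], [-0.002, 0.001, -1.0]]
ft_force: [-0.3, 0.1, -0.2]
finger_gap: 0.717
grasp_force: 43.0
```

Emit:
move_arm(increments=[{"translation":[0,0,-0.03],"turn":0},{"translation":[0,0,-0.03],"turn":0},{"translation":[0,0,0.3],"turn":0},{"translation":[0,0,1],"turn":0},{"translation":[0,0,1.9],"turn":0}], jaw=0.85)

```text
t: 31.5
eef_pos: [0.4595, 0.0825, 0.0724]
eef_rot: [[-0.992, -0.127, -0.005], [-0.127, 0.992, -0.002], [0.005, -0.001, -1.0]]
ft_force: [1.8, 0.8, -0.4]
finger_gap: 0.851
grasp_force: 0.0
```

Emit:
move_arm(increments=[{"translation":[0,0.5,0.7],"turn":0},{"translation":[0.3,1.4,1.0],"turn":0.3},{"translation":[0.6,2.2,1.0],"turn":0.7},{"translation":[0.9,3.0,1.0],"turn":1},{"translation":[1.13,3.67,1.0],"turn":1}])

```text
t: 31.92
eef_pos: [0.5074, 0.2323, 0.114]
eef_rot: [[-0.977, -0.215, 0.002], [-0.215, 0.977, 0.001], [-0.002, 0.001, -1.0]]
ft_force: [0.7, -0.4, -0.2]
finger_gap: 0.849
grasp_force: 0.0
```

Emit:
move_arm(increments=[{"translation":[0,0,0],"turn":0},{"translation":[0,0,-0.5],"turn":0},{"translation":[0,0,-1.2],"turn":0},{"translation":[0,0,-1.9],"turn":0},{"translation":[0,0,-2.4],"turn":0}])

```text
t: 32.33
eef_pos: [0.5056, 0.2295, 0.0152]
eef_rot: [[-0.977, -0.213, -0.002], [-0.213, 0.977, -0.001], [0.002, -0.0, -1.0]]
ft_force: [0.3, -0.1, -0.5]
finger_gap: 0.849
grasp_force: 0.0
```

Emit:
move_arm(increments=[{"translation":[0,0,-0.3],"turn":0},{"translation":[0,0,-0.43],"turn":0},{"translation":[0,0,-0.43],"turn":0},{"translation":[0,0,-0.43],"turn":0}])

```text
t: 32.67
eef_pos: [0.5071, 0.2303, 0.0007]
eef_rot: [[-0.977, -0.214, 0.001], [-0.214, 0.977, 0.0], [-0.001, 0.0, -1.0]]
ft_force: [-0.3, 0.3, 0.7]
finger_gap: 0.847
grasp_force: 0.0
```

Emit:
move_arm(increments=[{"translation":[0,0,0],"turn":0},{"translation":[0,0,0],"turn":0},{"translation":[0,0,0],"turn":0},{"translation":[0,0,0],"turn":0},{"translation":[0,0,0],"turn":0}], jaw=0.4, squeeze=40)

```text
t: 33.08
eef_pos: [0.5076, 0.2307, 0.0014]
eef_rot: [[-0.977, -0.214, 0.002], [-0.214, 0.977, 0.001], [-0.003, 0.001, -1.0]]
ft_force: [-0.9, -0.2, 7.1]
finger_gap: 0.603
grasp_force: 42.8
```

Emit:
move_arm(increments=[{"translation":[0,0,0.3],"turn":0},{"translation":[0,0,0.9],"turn":0},{"translation":[0,0,1.7],"turn":0},{"translation":[0,0,2.6],"turn":0},{"translation":[0,0,3.3],"turn":0}])

```text
t: 33.5
eef_pos: [0.5068, 0.2301, 0.1345]
eef_rot: [[-0.977, -0.214, 0.001], [-0.214, 0.977, 0.001], [-0.002, 0.001, -1.0]]
ft_force: [0.3, 0.6, -0.6]
finger_gap: 0.606
grasp_force: 42.2
```

Emit:
move_arm(increments=[{"translation":[0.1,-0.6,0],"turn":-0.3},{"translation":[0.3,-1.4,0],"turn":-0.6},{"translation":[0.6,-2.3,0],"turn":-1},{"translation":[0.9,-3.2,0],"turn":-1},{"translation":[1.1,-4.1,0],"turn":-1}])

```text
t: 33.92
eef_pos: [0.5508, 0.0647, 0.1319]
eef_rot: [[-0.992, -0.128, 0.0], [-0.128, 0.992, 0.0], [-0.0, 0.0, -1.0]]
ft_force: [2.6, 0.8, -1.3]
finger_gap: 0.603
grasp_force: 42.2
```

Emit:
move_arm(increments=[{"translation":[0.2,-0.8,0],"turn":0},{"translation":[0.41,-1.4,0],"turn":0},{"translation":[0.41,-1.5,0],"turn":0},{"translation":[0.41,-1.5,-0.4],"turn":0},{"translation":[0.41,-1.5,-1],"turn":0}])

```text
t: 34.33
eef_pos: [0.5688, 0.0057, 0.0937]
eef_rot: [[-0.992, -0.126, 0.005], [-0.126, 0.992, 0.001], [-0.005, 0.0, -1.0]]
ft_force: [-0.2, 0.5, -1.4]
finger_gap: 0.606
grasp_force: 42.2
```

Emit:
move_arm(increments=[{"translation":[0,0,-0.5],"turn":0},{"translation":[0,0,-0.9],"turn":0},{"translation":[0,0,-1.2],"turn":0},{"translation":[0,0,-1.35],"turn":0},{"translation":[0,0,-1.38],"turn":0}])

```text
t: 34.75
eef_pos: [0.5664, 0.0062, 0.0361]
eef_rot: [[-0.992, -0.128, -0.001], [-0.128, 0.992, -0.0], [0.001, -0.0, -1.0]]
ft_force: [0.4, -0.2, -0.6]
finger_gap: 0.606
grasp_force: 42.3
```

Emit:
move_arm(increments=[{"translation":[0,0,-0.03],"turn":0},{"translation":[0,0,-0.06],"turn":0},{"translation":[0,0,-0.06],"turn":0}])

```text
t: 35.0
eef_pos: [0.5675, 0.0063, 0.0354]
eef_rot: [[-0.992, -0.128, 0.002], [-0.128, 0.992, 0.0], [-0.002, 0.0, -1.0]]
ft_force: [-1.8, -0.1, 2.5]
finger_gap: 0.607
grasp_force: 42.4
```

Emit:
move_arm(increments=[{"translation":[0,0,0],"turn":0},{"translation":[0,0,0],"turn":0},{"translation":[0,0,0.4],"turn":0},{"translation":[0,0,1.2],"turn":0},{"translation":[0,0,2.0],"turn":0}], jaw=0.78)

```text
t: 35.42
eef_pos: [0.566, 0.0058, 0.1144]
eef_rot: [[-0.992, -0.127, -0.003], [-0.127, 0.992, -0.001], [0.003, -0.0, -1.0]]
ft_force: [1.4, 0.3, 0.0]
finger_gap: 0.782
grasp_force: 0.0
```

Emit:
move_arm(increments=[{"translation":[-0.1,0.8,0.3],"turn":-0.5},{"translation":[-0.3,1.7,0.3],"turn":-1},{"translation":[-0.5,2.6,0.3],"turn":-1.45},{"translation":[-0.7,3.5,0.3],"turn":-1.45},{"translation":[-0.9,4.4,0.3],"turn":-1.45}], jaw=0.85)

```text
t: 35.83
eef_pos: [0.5305, 0.1836, 0.1267]
eef_rot: [[-1.0, -0.001, 0.001], [-0.001, 1.0, 0.001], [-0.001, 0.001, -1.0]]
ft_force: [0.8, 0.8, -0.4]
finger_gap: 0.852
grasp_force: 0.0
```

Emit:
move_arm(increments=[{"translation":[-0.1,0.9,0],"turn":0},{"translation":[-0.2,1.8,0],"turn":0},{"translation":[-0.35,2.7,0],"turn":0},{"translation":[-0.45,3.6,0],"turn":0},{"translation":[-0.5,4.12,0],"turn":0}])

```text
t: 36.25
eef_pos: [0.5102, 0.3503, 0.1262]
eef_rot: [[-1.0, -0.003, 0.0], [-0.003, 1.0, 0.001], [-0.0, 0.001, -1.0]]
ft_force: [1.2, 0.8, 0.7]
finger_gap: 0.85
grasp_force: 0.0
```

Emit:
move_arm(increments=[{"translation":[0,0,-0.2],"turn":0},{"translation":[0,0,-0.8],"turn":0},{"translation":[0,0,-1.6],"turn":0},{"translation":[0,0,-2.3],"turn":0},{"translation":[0,0,-2.7],"turn":0}])

```text
t: 36.67
eef_pos: [0.5093, 0.3453, 0.0147]
eef_rot: [[-1.0, -0.0, -0.004], [-0.0, 1.0, -0.003], [0.004, -0.003, -1.0]]
ft_force: [-0.6, -0.2, -0.7]
finger_gap: 0.847
grasp_force: 0.0
```

Emit:
move_arm(increments=[{"translation":[0,0,-0.3],"turn":0},{"translation":[0,0,-0.46],"turn":0},{"translation":[0,0,-0.46],"turn":0},{"translation":[0,0,-0.46],"turn":0}])

```text
t: 37.0
eef_pos: [0.5114, 0.3468, 0.0003]
eef_rot: [[-1.0, -0.001, 0.001], [-0.001, 1.0, 0.0], [-0.001, 0.0, -1.0]]
ft_force: [0.2, 0.0, 0.8]
finger_gap: 0.853
grasp_force: 0.0
```

Emit:
move_arm(increments=[{"translation":[0,0,0],"turn":0},{"translation":[0,0,0],"turn":0},{"translation":[0,0,0],"turn":0},{"translation":[0,0,0],"turn":0},{"translation":[0,0,0],"turn":0}], jaw=0.4, squeeze=40)

```text
t: 37.42
eef_pos: [0.5118, 0.3475, 0.0013]
eef_rot: [[-1.0, -0.002, 0.002], [-0.002, 1.0, 0.001], [-0.002, 0.001, -1.0]]
ft_force: [0.3, 0.3, 6.6]
finger_gap: 0.604
grasp_force: 43.1
```

Emit:
move_arm(increments=[{"translation":[0,0,0.3],"turn":0},{"translation":[0,0,0.9],"turn":0},{"translation":[0,0,1.7],"turn":0},{"translation":[0,0,2.6],"turn":0},{"translation":[0,0,3.3],"turn":0}])

```text
t: 37.83
eef_pos: [0.5111, 0.3469, 0.1343]
eef_rot: [[-1.0, -0.001, 0.001], [-0.001, 1.0, 0.001], [-0.001, 0.001, -1.0]]
ft_force: [0.3, 1.2, -0.4]
finger_gap: 0.605
grasp_force: 42.5
```

Emit:
move_arm(increments=[{"translation":[-0.1,-0.6,0],"turn":0.5},{"translation":[-0.2,-1.4,0],"turn":1},{"translation":[-0.3,-2.3,0],"turn":1.45},{"translation":[-0.4,-3.2,0],"turn":1.45},{"translation":[-0.5,-4.1,0],"turn":1.45}])

```text
t: 38.25
eef_pos: [0.49, 0.1814, 0.1315]
eef_rot: [[-0.992, -0.128, -0.001], [-0.128, 0.992, 0.0], [0.001, 0.0, -1.0]]
ft_force: [1.6, -0.1, -0.5]
finger_gap: 0.606
grasp_force: 42.6
```

Emit:
move_arm(increments=[{"translation":[-0.1,-0.9,0],"turn":0},{"translation":[-0.2,-1.8,0],"turn":0},{"translation":[-0.3,-2.7,0],"turn":0},{"translation":[-0.4,-3.6,0],"turn":0},{"translation":[-0.45,-4.4,0],"turn":0}])

```text
t: 38.67
eef_pos: [0.4717, 0.005, 0.1318]
eef_rot: [[-0.992, -0.127, -0.0], [-0.127, 0.992, 0.0], [0.0, 0.0, -1.0]]
ft_force: [0.5, -0.3, -0.8]
finger_gap: 0.609
grasp_force: 42.6
```

Emit:
move_arm(increments=[{"translation":[0,-0.32,0],"turn":0},{"translation":[0,-0.32,-0.3],"turn":0},{"translation":[0,-0.32,-0.9],"turn":0},{"translation":[0,-0.32,-1.5],"turn":0},{"translation":[0,-0.32,-2.0],"turn":0}])

```text
t: 39.08
eef_pos: [0.4721, -0.0061, 0.0504]
eef_rot: [[-0.992, -0.127, -0.001], [-0.127, 0.992, 0.001], [0.001, 0.001, -1.0]]
ft_force: [-0.1, -0.6, -1.4]
finger_gap: 0.605
grasp_force: 42.6
```

Emit:
move_arm(increments=[{"translation":[0,0,-0.2],"turn":0},{"translation":[0,0,-0.35],"turn":0},{"translation":[0,0,-0.44],"turn":0},{"translation":[0,0,-0.44],"turn":0},{"translation":[0,0,-0.44],"turn":0}])

```text
t: 39.5
eef_pos: [0.474, -0.0056, 0.0354]
eef_rot: [[-0.992, -0.128, 0.002], [-0.128, 0.992, 0.0], [-0.002, 0.0, -1.0]]
ft_force: [-0.2, 0.1, 0.3]
finger_gap: 0.604
grasp_force: 42.5
```

Emit:
move_arm(increments=[{"translation":[0,0,0],"turn":0},{"translation":[0,0,0],"turn":0},{"translation":[0,0,0.4],"turn":0},{"translation":[0,0,1.2],"turn":0},{"translation":[0,0,2.0],"turn":0}], jaw=0.78)

```text
t: 39.92
eef_pos: [0.4722, -0.0062, 0.1148]
eef_rot: [[-0.992, -0.128, -0.002], [-0.128, 0.992, -0.001], [0.002, -0.001, -1.0]]
ft_force: [1.9, 0.7, 1.0]
finger_gap: 0.785
grasp_force: 0.0
```

Emit:
move_arm(increments=[{"translation":[-0.6,-0.5,0.3],"turn":0},{"translation":[-1.2,-1,0.3],"turn":0},{"translation":[-1.8,-1.5,0.3],"turn":0},{"translation":[-2.4,-2,0.3],"turn":0},{"translation":[-3,-2.5,0.3],"turn":0}])

```text
t: 40.33
eef_pos: [0.352, -0.1066, 0.1267]
eef_rot: [[-0.992, -0.128, 0.001], [-0.128, 0.992, 0.0], [-0.001, -0.0, -1.0]]
ft_force: [-0.3, -0.1, -0.2]
finger_gap: 0.783
grasp_force: 0.0
```

```bash
cat > chk.py <<'E'
from m import *
for c in('top','scene'):
    im=snap(c)
    roi=dict(top=(130,120,290,215),scene=(100,150,310,300))[c]
    for ce,a,r in blobs(im,roi,165,60): print(c,np.round(ce,1),a,*[np.round(at_z(c,ce,z)[:2],3) for z in(.034,.045,.034+.045)])
    for n in 0,1,2,3:
        for d in landmark_of(c,f'candle_{n}_mid')[:1]: print(c,n,round(d['confidence'],2),np.round(d['xy']),np.round(at_z(c,d['xy'],.032)[:2],3),np.round(at_z(c,d['xy'],.066)[:2],3))
E
python3 chk.py
```

```text
top [186.1 138. ] 206 [0.642 0.234] [0.639 0.232] [0.628 0.226]
top [143.3 144. ] 178 [0.623 0.355] [0.62  0.352] [0.611 0.344]
top [266.3 161.1] 199 [0.578 0.007] [0.575 0.007] [0.567 0.008]
top [233.8 168.3] 335 [0.556 0.097] [0.553 0.096] [0.545 0.094]
top [270.5 195. ] 205 [ 0.483 -0.005] [ 0.481 -0.005] [ 0.475 -0.004]
top [236.8 200.2] 276 [0.467 0.086] [0.465 0.086] [0.459 0.084]
top [250.4 211.8] 291 [0.436 0.049] [0.434 0.049] [0.429 0.048]
top [166.5 212. ] 186 [0.431 0.278] [0.429 0.276] [0.425 0.269]
top 0 0.51 [266. 191.] [0.494 0.008] [0.487 0.009]
top 1 0.64 [186. 141.] [0.635 0.233] [0.625 0.227]
top 2 0.6 [269. 199.] [ 0.472 -0.002] [ 0.466 -0.001]
top 3 0.78 [142. 149.] [0.61  0.359] [0.6  0.35]
scene [206.3 152.5] 106 [ 0.78  -0.005] [0.77  0.001] [0.736 0.021]
scene [183.6 160.2] 128 [0.797 0.067] [0.785 0.073] [0.751 0.089]
scene [168.6 166.5] 69 [0.802 0.116] [0.791 0.121] [0.757 0.136]
scene [245.8 183.3] 133 [ 0.599 -0.015] [ 0.591 -0.009] [0.565 0.011]
scene [136.5 195.4] 236 [0.76  0.247] [0.75 0.25] [0.717 0.259]
scene [271.9 201. ] 144 [ 0.5   -0.028] [ 0.493 -0.021] [ 0.471 -0.   ]
scene [109.4 210. ] 219 [0.76  0.329] [0.749 0.331] [0.717 0.337]
scene [223.6 211.3] 266 [0.557 0.096] [0.549 0.101] [0.524 0.116]
scene [164.  217.7] 152 [0.641 0.23 ] [0.632 0.234] [0.604 0.244]
scene [249.2 230.5] 304 [0.462 0.084] [0.455 0.09 ] [0.435 0.106]
scene [124.7 245.7] 193 [0.627 0.353] [0.618 0.355] [0.591 0.36 ]
scene 0 0.57 [273. 200.] [ 0.503 -0.034] [ 0.481 -0.013]
scene 1 0.7 [162. 217.] [0.648 0.231] [0.62  0.241]
scene 2 0.74 [248. 182.] [ 0.602 -0.024] [ 0.575 -0.003]
scene 3 0.75 [125. 248.] [0.621 0.355] [0.594 0.36 ]
```

Emit:
move_arm(increments=[{"translation":[0.5,0.7,0],"turn":0},{"translation":[1.0,1.4,0],"turn":-0.5},{"translation":[1.6,2.1,0],"turn":-1},{"translation":[2.2,2.8,0],"turn":-1.45},{"translation":[2.9,3.5,0],"turn":-1.45}], jaw=0.85)

```text
t: 41.25
eef_pos: [0.4697, 0.036, 0.1262]
eef_rot: [[-1.0, -0.0, -0.0], [-0.0, 1.0, -0.0], [0.0, -0.0, -1.0]]
ft_force: [0.8, -0.7, 0.8]
finger_gap: 0.852
grasp_force: 0.0
```

Emit:
move_arm(increments=[{"translation":[0.6,0.7,0],"turn":0},{"translation":[1.2,1.4,0],"turn":0},{"translation":[1.8,2.1,0],"turn":0},{"translation":[2.4,2.8,0],"turn":0},{"translation":[3.0,3.5,0],"turn":0}])

```text
t: 41.67
eef_pos: [0.59, 0.1761, 0.1256]
eef_rot: [[-1.0, -0.002, -0.001], [-0.002, 1.0, -0.001], [0.001, -0.001, -1.0]]
ft_force: [0.3, 0.4, 0.6]
finger_gap: 0.846
grasp_force: 0.0
```

Emit:
move_arm(increments=[{"translation":[0.6,0.7,0],"turn":0},{"translation":[1.2,1.47,0],"turn":0},{"translation":[1.2,1.47,0],"turn":0},{"translation":[1.2,1.47,-0.3],"turn":0},{"translation":[1.2,1.47,-0.9],"turn":0}])

```text
t: 42.08
eef_pos: [0.6393, 0.2349, 0.0917]
eef_rot: [[-1.0, -0.003, 0.005], [-0.003, 1.0, 0.002], [-0.005, 0.002, -1.0]]
ft_force: [0.9, 0.5, 0.7]
finger_gap: 0.853
grasp_force: 0.0
```

Emit:
move_arm(increments=[{"translation":[0,0,-0.6],"turn":0},{"translation":[0,0,-1.2],"turn":0},{"translation":[0,0,-1.8],"turn":0},{"translation":[0,0,-2.1],"turn":0},{"translation":[0,0,-2.25],"turn":0}])

```text
t: 42.5
eef_pos: [0.6356, 0.2325, -0.0027]
eef_rot: [[-1.0, -0.002, -0.004], [-0.002, 1.0, -0.002], [0.004, -0.002, -1.0]]
ft_force: [-0.8, 0.4, -0.6]
finger_gap: 0.85
grasp_force: 0.0
```

Emit:
move_arm(increments=[{"translation":[0,0,0],"turn":0},{"translation":[0,0,0],"turn":0}])

```text
t: 42.67
eef_pos: [0.6378, 0.2333, 0.0012]
eef_rot: [[-1.0, -0.002, 0.001], [-0.002, 1.0, 0.0], [-0.001, 0.0, -1.0]]
ft_force: [0.1, 0.7, 0.7]
finger_gap: 0.851
grasp_force: 0.0
```

Emit:
move_arm(increments=[{"translation":[0,0,0],"turn":0},{"translation":[0,0,0],"turn":0},{"translation":[0,0,0],"turn":0},{"translation":[0,0,0],"turn":0},{"translation":[0,0,0],"turn":0}], jaw=0.4, squeeze=40)

```text
t: 43.08
eef_pos: [0.6383, 0.2335, 0.0023]
eef_rot: [[-1.0, -0.002, 0.003], [-0.002, 1.0, 0.001], [-0.003, 0.001, -1.0]]
ft_force: [-0.4, -0.1, 6.7]
finger_gap: 0.605
grasp_force: 42.5
```

Emit:
move_arm(increments=[{"translation":[0,0,0.3],"turn":0},{"translation":[0,0,0.9],"turn":0},{"translation":[0,0,1.7],"turn":0},{"translation":[0,0,2.6],"turn":0},{"translation":[0,0,3.3],"turn":0}])

```text
t: 43.5
eef_pos: [0.6372, 0.2327, 0.1357]
eef_rot: [[-1.0, -0.001, 0.002], [-0.001, 1.0, 0.001], [-0.002, 0.001, -1.0]]
ft_force: [0.9, 0.9, 0.5]
finger_gap: 0.605
grasp_force: 42.0
```

Emit:
move_arm(increments=[{"translation":[-0.4,-0.6,0],"turn":0.5},{"translation":[-0.8,-1.4,0],"turn":1},{"translation":[-1.2,-2.2,0],"turn":1.45},{"translation":[-1.7,-3.0,0],"turn":1.45},{"translation":[-2.03,-3.42,0],"turn":1.45}])

```text
t: 43.92
eef_pos: [0.5536, 0.0932, 0.133]
eef_rot: [[-0.992, -0.126, -0.001], [-0.126, 0.992, -0.0], [0.001, -0.0, -1.0]]
ft_force: [0.1, -0.3, -1.0]
finger_gap: 0.605
grasp_force: 42.0
```

Emit:
move_arm(increments=[{"translation":[0,0,0],"turn":0},{"translation":[0,0,-0.4],"turn":0},{"translation":[0,0,-1.0],"turn":0},{"translation":[0,0,-1.6],"turn":0},{"translation":[0,0,-2.1],"turn":0}])

```text
t: 44.33
eef_pos: [0.5553, 0.0962, 0.0473]
eef_rot: [[-0.992, -0.127, -0.001], [-0.127, 0.992, 0.0], [0.001, 0.0, -1.0]]
ft_force: [-0.3, -0.2, -1.7]
finger_gap: 0.604
grasp_force: 42.0
```

Emit:
move_arm(increments=[{"translation":[0,0,-0.15],"turn":0},{"translation":[0,0,-0.28],"turn":0},{"translation":[0,0,-0.35],"turn":0},{"translation":[0,0,-0.35],"turn":0},{"translation":[0,0,-0.35],"turn":0}])

```text
t: 44.75
eef_pos: [0.5567, 0.0965, 0.0363]
eef_rot: [[-0.992, -0.128, 0.002], [-0.128, 0.992, 0.001], [-0.002, 0.0, -1.0]]
ft_force: [-3.4, 0.1, 6.2]
finger_gap: 0.605
grasp_force: 42.5
```

Emit:
move_arm(increments=[{"translation":[0,0,0],"turn":0},{"translation":[0,0,0],"turn":0},{"translation":[0,0,0.4],"turn":0},{"translation":[0,0,1.2],"turn":0},{"translation":[0,0,2.0],"turn":0}], jaw=0.78)

```text
t: 45.17
eef_pos: [0.5551, 0.0957, 0.1144]
eef_rot: [[-0.992, -0.127, -0.003], [-0.127, 0.992, -0.001], [0.003, -0.001, -1.0]]
ft_force: [1.1, -0.4, 0.4]
finger_gap: 0.778
grasp_force: 0.0
```

Emit:
move_arm(increments=[{"translation":[0.2,0.8,0.2],"turn":0.5},{"translation":[0.4,1.7,0.2],"turn":1},{"translation":[0.6,2.6,0.2],"turn":1.55},{"translation":[0.8,3.5,0.2],"turn":1.55},{"translation":[1.0,4.4,0.2],"turn":1.55}], jaw=0.85)

```text
t: 45.58
eef_pos: [0.5962, 0.2739, 0.1226]
eef_rot: [[-0.966, -0.26, 0.001], [-0.26, 0.966, 0.0], [-0.001, 0.0, -1.0]]
ft_force: [0.3, -0.6, 0.4]
finger_gap: 0.849
grasp_force: 0.0
```

Emit:
move_arm(increments=[{"translation":[0.2,0.8,0],"turn":0},{"translation":[0.4,1.6,0],"turn":0},{"translation":[0.58,2.04,0],"turn":0},{"translation":[0.58,2.04,0],"turn":0},{"translation":[0.58,2.04,0],"turn":0}])

```text
t: 46.0
eef_pos: [0.6189, 0.3547, 0.1212]
eef_rot: [[-0.965, -0.261, -0.001], [-0.261, 0.965, -0.001], [0.001, -0.0, -1.0]]
ft_force: [0.3, -1.1, 0.5]
finger_gap: 0.852
grasp_force: 0.0
```

Emit:
move_arm(increments=[{"translation":[0,0,-0.4],"turn":0},{"translation":[0,0,-1.1],"turn":0},{"translation":[0,0,-1.8],"turn":0},{"translation":[0,0,-2.3],"turn":0},{"translation":[0,0,-2.6],"turn":0}])

```text
t: 46.42
eef_pos: [0.6177, 0.3517, 0.0157]
eef_rot: [[-0.966, -0.259, -0.003], [-0.259, 0.966, -0.002], [0.004, -0.001, -1.0]]
ft_force: [-0.2, -0.5, -0.9]
finger_gap: 0.85
grasp_force: 0.0
```

Emit:
move_arm(increments=[{"translation":[0,0,-0.25],"turn":0},{"translation":[0,0,-0.45],"turn":0},{"translation":[0,0,-0.45],"turn":0},{"translation":[0,0,-0.45],"turn":0}])

```text
t: 46.75
eef_pos: [0.6195, 0.3537, 0.0011]
eef_rot: [[-0.966, -0.26, 0.001], [-0.26, 0.966, 0.0], [-0.001, 0.0, -1.0]]
ft_force: [0.2, 0.0, 1.2]
finger_gap: 0.849
grasp_force: 0.0
```

Emit:
move_arm(increments=[{"translation":[0,0,0],"turn":0},{"translation":[0,0,0],"turn":0},{"translation":[0,0,0],"turn":0},{"translation":[0,0,0],"turn":0},{"translation":[0,0,0],"turn":0}], jaw=0.4, squeeze=40)

```text
t: 47.17
eef_pos: [0.6199, 0.3543, 0.002]
eef_rot: [[-0.965, -0.26, 0.002], [-0.26, 0.965, 0.001], [-0.003, 0.001, -1.0]]
ft_force: [-0.3, 0.3, 6.4]
finger_gap: 0.606
grasp_force: 43.0
```

Emit:
move_arm(increments=[{"translation":[0,0,0.3],"turn":0},{"translation":[0,0,0.9],"turn":0},{"translation":[0,0,1.7],"turn":0},{"translation":[0,0,2.6],"turn":0},{"translation":[0,0,3.3],"turn":0}])

```text
t: 47.58
eef_pos: [0.6192, 0.3536, 0.1355]
eef_rot: [[-0.966, -0.26, 0.001], [-0.26, 0.966, 0.001], [-0.002, 0.0, -1.0]]
ft_force: [0.6, 1.2, 0.3]
finger_gap: 0.604
grasp_force: 42.5
```

Emit:
move_arm(increments=[{"translation":[-0.4,-0.6,0],"turn":-0.5},{"translation":[-0.9,-1.3,0],"turn":-1},{"translation":[-1.4,-2.1,0],"turn":-1.55},{"translation":[-1.9,-2.9,0],"turn":-1.55},{"translation":[-2.4,-3.7,0],"turn":-1.55}])

```text
t: 48.0
eef_pos: [0.5214, 0.2042, 0.1324]
eef_rot: [[-0.992, -0.127, -0.001], [-0.127, 0.992, -0.0], [0.001, 0.0, -1.0]]
ft_force: [0.5, -0.3, -0.3]
finger_gap: 0.61
grasp_force: 42.5
```

Emit:
move_arm(increments=[{"translation":[-0.5,-0.8,0],"turn":0},{"translation":[-1.0,-1.6,0],"turn":0},{"translation":[-1.4,-2.4,0],"turn":0},{"translation":[-1.54,-3.04,0],"turn":0},{"translation":[-1.54,-3.04,0],"turn":0}])

```text
t: 48.42
eef_pos: [0.4591, 0.0805, 0.1331]
eef_rot: [[-0.992, -0.125, -0.001], [-0.125, 0.992, -0.0], [0.001, -0.0, -1.0]]
ft_force: [-1.0, -0.1, -0.7]
finger_gap: 0.606
grasp_force: 42.5
```

Emit:
move_arm(increments=[{"translation":[0,0,-0.4],"turn":0},{"translation":[0,0,-1.0],"turn":0},{"translation":[0,0,-1.6],"turn":0},{"translation":[0,0,-2.0],"turn":0},{"translation":[0,0,-2.2],"turn":0}])

```text
t: 48.83
eef_pos: [0.4598, 0.0836, 0.0424]
eef_rot: [[-0.992, -0.127, -0.004], [-0.127, 0.992, -0.001], [0.004, -0.001, -1.0]]
ft_force: [-0.6, 0.6, -1.1]
finger_gap: 0.603
grasp_force: 42.5
```

Emit:
move_arm(increments=[{"translation":[0,0,-0.15],"turn":0},{"translation":[0,0,-0.24],"turn":0},{"translation":[0,0,-0.24],"turn":0},{"translation":[0,0,-0.24],"turn":0}])

```text
t: 49.17
eef_pos: [0.4623, 0.0846, 0.0359]
eef_rot: [[-0.992, -0.128, 0.002], [-0.128, 0.992, 0.001], [-0.002, 0.001, -1.0]]
ft_force: [-1.8, 0.7, 3.8]
finger_gap: 0.601
grasp_force: 43.0
```

Emit:
move_arm(increments=[{"translation":[0,0,0],"turn":0},{"translation":[0,0,0],"turn":0},{"translation":[0,0,0.4],"turn":0},{"translation":[0,0,1.2],"turn":0},{"translation":[0,0,2.0],"turn":0}], jaw=0.78)

```text
t: 49.58
eef_pos: [0.4606, 0.0836, 0.1151]
eef_rot: [[-0.992, -0.127, -0.002], [-0.127, 0.992, -0.001], [0.002, -0.001, -1.0]]
ft_force: [0.3, 0.3, -1.0]
finger_gap: 0.778
grasp_force: 0.0
```

Emit:
move_arm(increments=[{"translation":[-0.6,-0.8,0.3],"turn":0},{"translation":[-1.2,-1.6,0.3],"turn":0},{"translation":[-1.8,-2.4,0.3],"turn":0},{"translation":[-2.4,-3.2,0.3],"turn":0},{"translation":[-3,-4,0.3],"turn":0}])

```text
t: 50.0
eef_pos: [0.3402, -0.077, 0.127]
eef_rot: [[-0.992, -0.128, 0.001], [-0.128, 0.992, 0.0], [-0.001, -0.0, -1.0]]
ft_force: [1.2, -0.6, 1.0]
finger_gap: 0.781
grasp_force: 0.0
```

```bash
python3 chk.py | grep -E "top \[2|scene \[2"; python3 - <<'E'
from h import *
im=snap('top'); cv2.imwrite('pics/t7.png',cv2.resize(im[130:225,210:400,::-1],(800,400),interpolation=cv2.INTER_CUBIC)); print(get_state()['eef_pos'])
E
```

```text
top [266.3 161.1] 199 [0.578 0.007] [0.575 0.007] [0.567 0.008]
top [233.  164.9] 204 [0.566 0.099] [0.563 0.099] [0.555 0.097]
top [270.5 195.2] 210 [ 0.482 -0.006] [ 0.48  -0.005] [ 0.474 -0.004]
top [236.  199.1] 204 [0.47  0.089] [0.468 0.088] [0.462 0.086]
scene [206.3 152.4] 102 [ 0.781 -0.006] [0.77  0.001] [0.737 0.02 ]
scene [245.9 183.3] 130 [ 0.599 -0.015] [ 0.59  -0.009] [0.564 0.011]
scene [221.9 202. ] 145 [0.586 0.079] [0.578 0.085] [0.552 0.101]
scene [271.9 200.9] 139 [ 0.5   -0.028] [ 0.493 -0.021] [ 0.471 -0.001]
scene [247.8 220.9] 167 [0.489 0.067] [0.482 0.072] [0.46  0.089]
[ 0.34176454 -0.07540658  0.1265499 ]
```

View pics/t7.png

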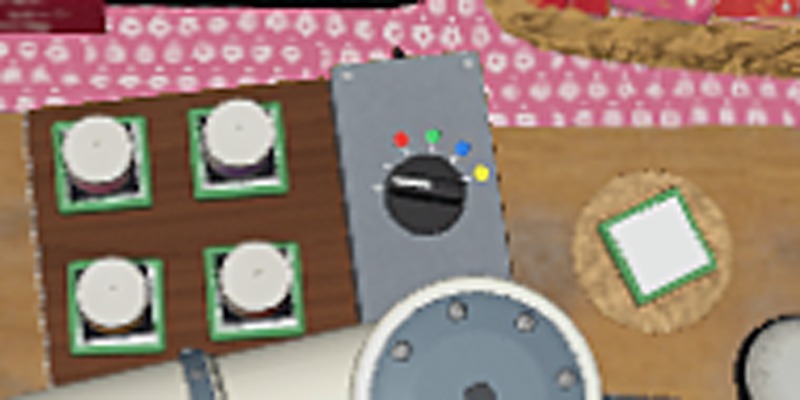

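All four candles stand centred on their coasters (crop (98,148), (240,133), (113,290), (255,277)), and the spare coaster is on the mat at (660,247). Next I'll refine the dial axis from the dots.

```bash
python3 - <<'E'
from h import *
from scipy.optimize import least_squares
for c,box in(('top',(300,155,332,178)),('scene',(270,150,305,185))):
    im=camera(c); hsv=cv2.cvtColor(im,cv2.COLOR_RGB2HSV).astype(int); P=[]
    for n,lo,hi,k in(('red',-6,6,2),('green',58,80,3),('blue',100,115,4),('yellow',26,34,5)):
        H=(hsv[:,:,0]+90)%180-90
        H=np.where(H<-10,H+180,H)
        m=(H>=lo)&(H<=hi)&(hsv[:,:,1]>110); w=np.zeros_like(m); w[box[1]:box[3],box[0]:box[2]]=1; m&=w
        yx=np.argwhere(m)
        if len(yx)<3: print(c,n,'none',len(yx)); continue
        wt=hsv[yx[:,0],yx[:,1],1]; q=(yx*wt[:,None]).sum(0)/wt.sum(); P.append((k,at_z(c,q[::-1],.0515)[:2])); print(c,n,len(yx),np.round(P[-1][1],4))
    f=lambda v:np.concatenate([v[:2]+.04*np.array([np.cos(v[2]-k*np.pi/6),np.sin(v[2]-k*np.pi/6)])-p for k,p in P])
    r=least_squares(f,[.533,-.114,1.4]); print(c,'axis',np.round(r.x[:2],4),'zero dir',np.degrees(r.x[2]),'res',np.abs(r.fun).max())
E
```

```text
top red 9 [ 0.5708 -0.0981]
top green 9 [ 0.5737 -0.1187]
top blue 11 [ 0.5659 -0.138 ]
top yellow 11 [ 0.5495 -0.1502]
top axis [ 0.534  -0.1135] zero dir 82.6471451970626 res 0.0002417006025229873
scene red 9 [ 0.5775 -0.1168]
scene green 4 [ 0.5738 -0.1192]
scene blue 6 [ 0.5659 -0.1394]
scene yellow none 0
scene axis [ 0.539  -0.1106] zero dir 66.4922562774905 res 0.01072306289711683
```

Emit:
move_arm(increments=[{"translation":[0.4,-0.4,0],"turn":1.3},{"translation":[0.8,-0.7,0],"turn":2.6},{"translation":[1.2,-0.95,0],"turn":3.9},{"translation":[1.6,-0.95,0],"turn":5.2},{"translation":[2.0,-0.95,0],"turn":6.5}], jaw=0.5, squeeze=20)

```text
t: 51.07
eef_pos: [0.4222, -0.1143, 0.1264]
eef_rot: [[-0.765, -0.644, -0.001], [-0.644, 0.765, -0.0], [0.0, 0.0, -1.0]]
ft_force: [-0.1, 0.2, 0.8]
finger_gap: 0.5
grasp_force: 0.0
```

Emit:
move_arm(increments=[{"translation":[0.5,0,0],"turn":1.3},{"translation":[1.0,0,0],"turn":2.6},{"translation":[1.6,0,0],"turn":3.9},{"translation":[2.2,0,0],"turn":5.2},{"translation":[2.815,0,0],"turn":6.5}])

```text
t: 51.48
eef_pos: [0.5351, -0.1137, 0.1263]
eef_rot: [[-0.298, -0.955, -0.001], [-0.955, 0.298, -0.0], [0.0, 0.0, -1.0]]
ft_force: [1.3, -0.2, 0.0]
finger_gap: 0.495
grasp_force: 0.0
```

Emit:
move_arm(increments=[{"translation":[0,0,0],"turn":1.0},{"translation":[0,0,0],"turn":2.04},{"translation":[0,0,0],"turn":2.04},{"translation":[0,0,0],"turn":2.04}])

```text
t: 51.82
eef_pos: [0.534, -0.1138, 0.1263]
eef_rot: [[-0.133, -0.991, -0.001], [-0.991, 0.133, -0.0], [0.0, 0.001, -1.0]]
ft_force: [-0.9, -1.1, -1.0]
finger_gap: 0.501
grasp_force: 0.0
```

```bash
python3 - <<'E'
from h import *
s=get_state(); R=np.array(s['eef_rot']); print(s['eef_pos'],np.degrees(np.arctan2(R[1,1],R[0,1])),np.round(s['joint_positions'],1))
E
```

```text
[ 0.53397013 -0.11377028  0.12632478] 172.38545438281227 [  4.4  16.5  -3.7   0.  -69.8 -12. ]
```

Emit:
move_arm(increments=[{"translation":[0,0,-0.6],"turn":0},{"translation":[0,0,-1.2],"turn":0},{"translation":[0,0,-1.7],"turn":0},{"translation":[0,0,-2.1],"turn":0},{"translation":[0,0,-2.1],"turn":0}])

```text
t: 52.23
eef_pos: [0.5312, -0.1136, 0.0394]
eef_rot: [[-0.133, -0.991, -0.006], [-0.991, 0.133, 0.001], [0.0, 0.006, -1.0]]
ft_force: [-1.0, 0.3, -0.2]
finger_gap: 0.499
grasp_force: 0.0
```

Emit:
move_arm(increments=[{"translation":[0,0,0],"turn":0},{"translation":[0,0,0],"turn":0},{"translation":[0,0,0],"turn":0},{"translation":[0,0,0],"turn":0},{"translation":[0,0,0],"turn":0}], jaw=0.1, squeeze=20)

```text
t: 52.65
eef_pos: [0.534, -0.1139, 0.0443]
eef_rot: [[-0.13, -0.991, 0.001], [-0.991, 0.13, -0.0], [-0.0, -0.001, -1.0]]
ft_force: [-4.0, 0.4, 5.7]
finger_gap: 0.144
grasp_force: 23.1
```

Emit:
move_arm(increments=[{"translation":[0,0,0],"turn":0},{"translation":[0,0,0],"turn":0}])

```text
t: 52.82
eef_pos: [0.534, -0.1139, 0.0443]
eef_rot: [[-0.13, -0.991, 0.001], [-0.991, 0.13, -0.0], [-0.0, -0.001, -1.0]]
ft_force: [-4.1, 1.2, 5.9]
finger_gap: 0.148
grasp_force: 23.1
```

Gripped with little side load. I'll turn two clicks clockwise (-60°), one at a time.

Emit:
move_arm(increments=[{"translation":[0,0,0],"turn":-1.2},{"translation":[0,0,0],"turn":-2.4},{"translation":[0,0,0],"turn":-3.6},{"translation":[0,0,0],"turn":-4.8},{"translation":[0,0,0],"turn":-6}])

```text
t: 53.23
eef_pos: [0.5341, -0.1143, 0.0444]
eef_rot: [[-0.609, -0.793, 0.001], [-0.793, 0.609, -0.002], [0.001, -0.002, -1.0]]
ft_force: [-3.8, -0.2, 6.4]
finger_gap: 0.148
grasp_force: 69.7
```

Emit:
move_arm(increments=[{"translation":[0,0,0],"turn":0},{"translation":[0,0,0],"turn":0}])

```text
t: 53.4
eef_pos: [0.5342, -0.1143, 0.0443]
eef_rot: [[-0.606, -0.795, 0.001], [-0.795, 0.606, -0.001], [0.0, -0.002, -1.0]]
ft_force: [-3.0, -0.3, 7.1]
finger_gap: 0.144
grasp_force: 28.4
```

Emit:
move_arm(increments=[{"translation":[0,0,0],"turn":-1.2},{"translation":[0,0,0],"turn":-2.4},{"translation":[0,0,0],"turn":-3.6},{"translation":[0,0,0],"turn":-4.8},{"translation":[0,0,0],"turn":-6}])

```text
t: 53.82
eef_pos: [0.5344, -0.1146, 0.0444]
eef_rot: [[-0.923, -0.384, 0.001], [-0.384, 0.923, -0.002], [-0.0, -0.002, -1.0]]
ft_force: [-4.7, -1.6, 5.7]
finger_gap: 0.148
grasp_force: 70.2
```

Emit:
move_arm(increments=[{"translation":[0,0,0],"turn":0},{"translation":[0,0,0],"turn":0},{"translation":[0,0,0],"turn":0}])

```text
t: 54.07
eef_pos: [0.5344, -0.1146, 0.0443]
eef_rot: [[-0.923, -0.385, 0.002], [-0.385, 0.923, -0.001], [-0.001, -0.002, -1.0]]
ft_force: [-4.0, -1.7, 5.7]
finger_gap: 0.147
grasp_force: 25.5
```

Emit:
move_arm(increments=[{"translation":[0,0,0],"turn":0},{"translation":[0,0,0],"turn":0},{"translation":[0,0,0],"turn":0},{"translation":[0,0,0.7],"turn":0},{"translation":[0,0,1.6],"turn":0}], jaw=0.5)

```text
t: 54.48
eef_pos: [0.5316, -0.1136, 0.1044]
eef_rot: [[-0.924, -0.383, -0.007], [-0.383, 0.924, 0.001], [0.006, 0.003, -1.0]]
ft_force: [1.1, -0.6, 0.3]
finger_gap: 0.497
grasp_force: 0.0
```

Emit:
move_arm(increments=[{"translation":[-0.7,0,0.8],"turn":0},{"translation":[-1.5,0,1.2],"turn":0},{"translation":[-2.4,-0.1,1.2],"turn":0},{"translation":[-3.3,-0.2,1.2],"turn":0},{"translation":[-4.2,-0.3,1.2],"turn":0}])

```text
t: 54.9
eef_pos: [0.3647, -0.1258, 0.1548]
eef_rot: [[-0.923, -0.384, 0.001], [-0.384, 0.924, 0.0], [-0.001, -0.0, -1.0]]
ft_force: [0.1, 0.0, -0.2]
finger_gap: 0.502
grasp_force: 0.0
```

Emit:
move_arm(increments=[{"translation":[-0.6,-1,0],"turn":0},{"translation":[-0.6,-1.6,0],"turn":0},{"translation":[-0.6,-2,0],"turn":0},{"translation":[-0.6,-2,0],"turn":0}])

```text
t: 55.23
eef_pos: [0.3418, -0.2079, 0.155]
eef_rot: [[-0.924, -0.381, 0.001], [-0.381, 0.924, -0.001], [-0.001, -0.001, -1.0]]
ft_force: [-0.1, 1.1, -0.4]
finger_gap: 0.501
grasp_force: 0.0
```

```bash
python3 chk.py | grep -E "top \[2|scene \[2"; python3 - <<'E'
from h import *
im=snap('top'); cv2.imwrite('pics/t8.png',cv2.resize(im[130:250,210:410,::-1],(800,480),interpolation=cv2.INTER_CUBIC)); print(get_state()['eef_pos'],get_state()['t'])
E
```

```text
top [266.3 161.1] 199 [0.578 0.007] [0.575 0.007] [0.567 0.008]
top [232.8 164.9] 201 [0.566 0.1  ] [0.563 0.099] [0.555 0.097]
top [279.8 199.3] 611 [ 0.471 -0.031] [ 0.469 -0.03 ] [ 0.464 -0.029]
top [266.  194.6] 75 [0.484 0.007] [0.482 0.007] [0.476 0.008]
top [236. 199.] 200 [0.47  0.089] [0.468 0.088] [0.462 0.087]
scene [206.3 152.6] 110 [ 0.78  -0.005] [0.769 0.001] [0.736 0.021]
scene [245.9 183.3] 138 [ 0.599 -0.016] [ 0.591 -0.009] [0.565 0.011]
scene [222. 202.] 158 [0.586 0.079] [0.578 0.085] [0.552 0.101]
scene [271.8 201. ] 148 [ 0.5   -0.027] [ 0.493 -0.021] [ 0.471 -0.   ]
scene [248. 221.] 174 [0.488 0.067] [0.481 0.072] [0.46  0.089]
[ 0.34209463 -0.20562597  0.15469487] 55.7833
```

View pics/t8.png

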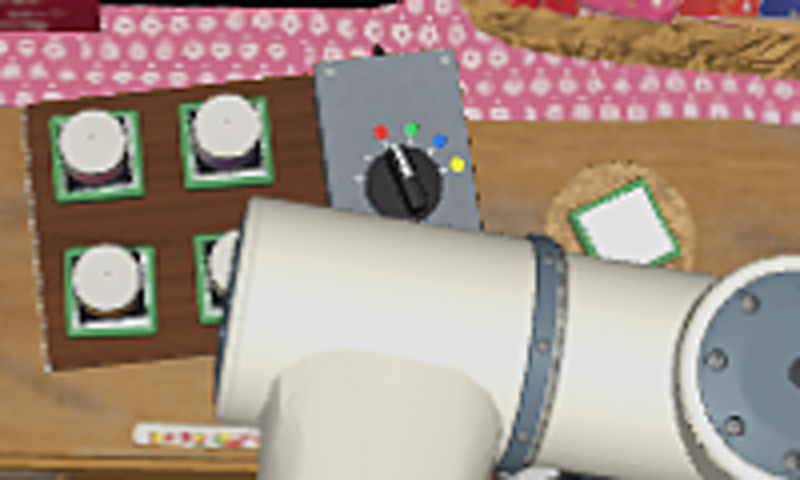

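The pointer line now aims at the red dot (crop (381,132)). The candles haven't moved, and the spare coaster is on its mat. Handing in.

```bash
python3 -c "
from workcell import sign_off; print(sign_off())"
```

```text
the job is handed in; nothing more can be done
None
```

I handed the job in after about 56 s of robot time: four candles stand centred on coasters on their own light windows, the dial points at the red dot, and the spare coaster is on its mat; the sign-off returned no verdict.

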